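Divide, close and pin a tube transport case

ROBOT

A 7-joint arm with a two-finger parallel gripper is mounted at the origin on the work surface. World frame = base frame: x ahead of the robot, y to its left, z up, the work surface at z = 0. Lengths are in m, angles in degrees, forces in N, time in s.
With the tool pointing down it reaches from about 0.425 to 0.825 m from the base axis. Payload 3.6 kg.
Tool frame: the origin (TCP) lies midway between the tips of the shut fingers; the grasp point (between the pads) lies 19 mm behind it; z points along the fingers, x is the direction in which the jaws open and shut, and the axes are right-handed (so a half turn about z gives the same grasp; the last joint's range is limited). The gripper opens to 93 mm and grips with 3 to 60 N. Pads are 15 mm wide; open, the fingers measure 128 mm over their backs; the gripper's body (75 mm by 188 mm) begins 65 mm behind the grasp point.
Start: joints at [-76.347, 35.231, -0.722, 81.555, 0.464, 63.22, -2.315], TCP at [0.17, 0.627, 0.219] pointing down, gripper open.
Joint ranges: [-178.69, 178.69], [-17.37, 117.87], [-77.05, 75.6], [15.02, 138.74], [-78.02, 258.01], [0.78, 113.62], [-162.83, 162.83]. Speed limits (degrees/s): [159.86, 159.86, 180, 180, 180, 180, 180].

INTERFACE

Orientations are given as [roll, pitch, yaw] about the fixed x, y, z axes, in that order (R = Rz(yaw) Ry(pitch) Rx(roll)).
In Python, from plant import ctrl gives the robot as it stands.
- The arm moves only by the tool step_arm, never from a script. Its argument "series" is text: rows parted by semicolons, each of 4 numbers parted by spaces: the shift along the tool's x, y, z in m, then the turn about the tool's z in rad. A call has 1 to 5 rows; each row shifts and turns the pose as measured when the row begins, along the tool's axes as they then stand; what a row does not reach is not made up. A row lasts 1/8 s, in which the tool goes at most 62.5 mm and 10.7 degrees, less where a joint would pass 70% of its speed; a pose out of reach is approached as far as the arm can. A call is refused whole if a number of a shift passes 0.0625 or a number of a turn 0.188, either way. A call with a gripper value outside its range is refused whole. "gripper" is the opening, from 0 (shut) to 1 (fully open), set as the call begins (left out, the last holds). The fingers move at their own pace and stop on an object; "grip_force" is the grip in N (left out, the last holds). Time passes only in rows, so rows that do not move let the fingers close. It gives the time, the measured TCP pose, the force and the opening at its end, in the units of the state.
- ctrl.state(): the state, without advancing time (a new reading comes with each control period).
- ctrl.snapshot(name): name is "scene" or "top" or "wrist"; returns a dict with "image" (400x640x3 uint8, red, green, blue), "depth" (400x640 float32, m along the optical axis (not along the pixel's ray), 0 where there is no reading), "fx", "fy", "cx", "cy" (pixels), "rvec" (rotation vector, rad) and "tvec" (3), from world to camera coordinates, as OpenCV has them. Camera axes: x right, y down, z forward; pixel columns grow to the right and rows downward; lengths in m; the calibration is good to about 2 mm. A picture is of the moment at which its call begins.
- ctrl.job_done(): hands the job in, once; it reports no verdict.
The state is a dict: "t": time; "joint_pos": joint angles; "dq": joint speeds; "effort": joint torques, N m; "eef_pos": TCP position; "ee_rot": TCP orientation; "contact_force": force on the tool from outside, world axes, zero at the start; "moment": the same for the moment, N m; "width": finger opening in m.
Only numpy, scipy, OpenCV 4.12 (cv2) and the standard library are available. Lean on these libraries where they do the work, as an engineer would, in place of code of your own. Each camera call takes 0.05 s, during which the arm holds its last target.

TASK

Slide the metal divider plate out of its stand and fully down into the slot between the tubes in the open case, then swing the lid shut and push the steel pin through the hole in the lid's tongue into the hole in the catch block beneath. The plate stands on a spring in the slot and props the lid slightly open, so finish while still gripping the pin's head and pressing it firmly down, so that the pin's collar, and nothing else, holds the lid squeezed fully shut; do not let go. Leave the other things on the bench where they are.

Things in the scene. Friction and masses are not known exactly. Their poses are not given: they have to be found in the camera images.
- slot_mouth (a point): Centre of the mouth of the slot in the white block in the case, 36 mm above the bench. The case (fixed) is a box 130 mm along x (to its hinge) by 150 mm along y, rim 46 mm high, centred here. Slot: 83 mm along x, 10 mm wide along y, upright, 24 mm down to a sprung floor; lips flare 3 mm per side up to 5 mm above this point. Tube caps stand 14 mm above it, 30 mm or more off in y. Axes: the case's
- catch_hole (a point): Centre of the mouth of the round hole in the case's catch block, 46 mm above the bench, 90 mm to -x of slot_mouth (robot's side). The block is 50 mm along x, 56 mm along y. Hole: 12 mm diameter, 40 mm deep, upright, 2.5 mm chamfer. Axes: the case's
- lid_hinge (a point): Middle of the lid's hinge line on the case's far rim, 46 mm above the bench, 65 mm to +x of slot_mouth; the line runs along the case's y. The lid is a hollow shell 130 x 150 mm, 51 mm deep (top 97 mm above the bench when shut). Axes: the case's
- tongue_hole (a point): Centre of the hole (12 mm, 2.5 mm chamfer) in the lid's tongue, on its outer face (upper when shut), 155 mm from the hinge line; moves with the lid. The tongue is a flat tab flush with the lid's open side, from 130 to 180 mm from the hinge line, 56 mm wide, 10 mm thick. Lid axes: x to the hinge, z out of the outer face. Shut, this point is 10 mm above catch_hole
- lid (a joint): Lid angle, rad: 0 fully shut, 1.57 upright, growing as it opens away from the robot, at most 1.95. Stiff hinge: stays where left (1 to 2 N at the tongue moves it). Over the last 0.05 rad a rib in the lid squeezes the home plate onto the slot's sprung floor: fully shut takes about 5 N down at the tongue; let go, it rises to about 0.05 rad, where the pin still enters both holes
- plate_center (a point): Centre of the loose aluminium divider plate: 80 mm long (x), 8 mm thick (y), 82 mm tall (z), about 140 g. At first it stands upright in a fixed white block (112 x 50 x 40 mm, slot 30 mm deep), centre 51 mm and top 92 mm above the bench. Home in the case's slot, resting on the sprung floor (yields 4 mm, 4 to 14 N), its centre is 17 mm above slot_mouth
- pin_center (a point): Centre (half-way up) of the loose steel pin, 78 mm tall, about 100 g: round shaft 10 mm thick and 40 mm long with tapered foot, round collar 24 mm wide and 4 mm thick, square grip 16 x 16 mm (sides along x, y), 34 mm tall, on top. At first upright in a fixed white block 70 x 70 x 45 mm, centre 44 mm above the bench. Home, lid fully shut, it is 9 mm above catch_hole
- petri: bystander, leave alone: covered round dish, 62 mm across, 16 mm tall; origin at the centre of its underside
- timer: bystander, leave alone: small white bench timer, 62 x 44 x 18 mm; origin at the centre of its underside
- beaker: bystander, leave alone: clear open beaker, 68 mm across the rim, 85 mm tall; origin at the centre of its underside
- jar: bystander, leave alone: small amber jar with a cap, 52 mm across, 65 mm tall; origin at the centre of its underside
- bottle: bystander, leave alone: amber bottle with a cap, 66 mm across, 160 mm tall; origin at the centre of its underside
Not all that is in view belongs to the job. There is more than one size of the part that bears pin_center; the job needs the larger. Of the things that look like the part that bears plate_center, the larger one is meant.

How it is judged:
By the outcome, as a careful person would: the job done as asked, in the order asked, and still so for the second after the job is handed in, while the arm keeps its last pose, push and grip.
It also fails if it takes over 72 s, if anything falls off the work surface, if the arm or the gripper's body presses on something with over 40 N, if the wrist force passes 120 N, or if a joint passes its speed limit or range.

## Working session

There is one attempt and no reset: what is moved stays moved. The work goes in short steps, Python scripts to look and compute and a tool call to move; the robot and the scene stay as the last step left them, time stands still between calls to the robot, and variables do not carry over. Pictures are saved under pics/ and viewed, and the job is handed in when it is done.

Besides the shell and the picture viewer there is one more tool, called after ">>>" as name(argument=value, ...), one argument or row to a line, values as JSON. step_arm: Moves the arm, as the interface text tells. Its arguments: {"type":"object","properties":{"series":{"type":"string"},"gripper":{"type":"number"},"grip_force":{"type":"number"}},"required":["series"]}

```bash
mkdir -p pics; ls; cat > h.py <<'E'
import numpy as np, cv2
from plant import ctrl
def snap(n,name):
    s=ctrl.snapshot(n); cv2.imwrite(f'pics/{name}.png',s['image'][:,:,::-1]); np.savez(f'pics/{name}.npz',**{k:np.array(v) for k,v in s.items()}); return s
def load(name): return dict(np.load(f'pics/{name}.npz'))
def px(s,u,v,d=None):
    if d is None: d=s['depth'][int(v),int(u)]
    R=cv2.Rodrigues(np.array(s['rvec'],float))[0]; t=np.array(s['tvec'],float).ravel()
    c=np.array([(u-s['cx'])/s['fx']*d,(v-s['cy'])/s['fy']*d,d]); return R.T@(c-t)
def cloud(s):
    R=cv2.Rodrigues(np.array(s['rvec'],float))[0]; t=np.array(s['tvec'],float).ravel()
    v,u=np.mgrid[0:400,0:640]; d=s['depth']
    c=np.stack([(u-s['cx'])/s['fx']*d,(v-s['cy'])/s['fy']*d,d],-1); P=(c-t)@R; P[d==0]=np.nan; return P
E
python3 - <<'E'
from h import *
for n in ['scene','top','wrist']:
    s=snap(n,n+'0'); R=cv2.Rodrigues(np.array(s['rvec'],float))[0]; print(n,s['fx'],s['cx'],s['cy'],-R.T@np.array(s['tvec']).ravel(),R[2])
print(ctrl.state())
E
```

```text
pics
scene 373.95696257275785 325.8766857785725 199.66184205309605 [0.8945111  0.59498347 0.56557504] [-0.43651513 -0.68863019 -0.57900173]
top 489.6082327051465 321.81163613006447 196.63202601880243 [0.39456747 0.01469804 1.52537344] [ 0.09980168  0.0119645  -0.99493541]
wrist 338.100937093406 317.4184765456934 200.88380628484578 [0.10716908 0.64371445 0.38315544] [ 0.22850697 -0.06469257 -0.97139047]
{'t': 0.15, 'joint_pos': array([-76.34471524,  35.27478596,  -0.72106081,  81.61658291,
         0.46350019,  63.2199987 ,  -2.31467987]), 'dq': array([-0.03628883, -0.1101681 ,  0.01465556, -0.2652504 , -0.06855905,
        0.02213927,  0.07748976]), 'effort': array([ 7.27988208e-04, -4.59345889e+01,  2.09331438e-01, -1.65943944e+01,
       -6.11457322e-02,  1.81659503e-02,  1.63810478e-04]), 'eef_pos': array([0.16998095, 0.62677845, 0.21778816]), 'ee_rot': array([1.79998632e+02, 1.08494404e-01, 7.48283395e+01]), 'contact_force': array([ 0.17231651, -0.66316472, -0.11979764]), 'moment': array([ 0.03573245,  0.0588147 , -0.01650367]), 'width': 0.09310334355125412}
```

View pics/scene0.png

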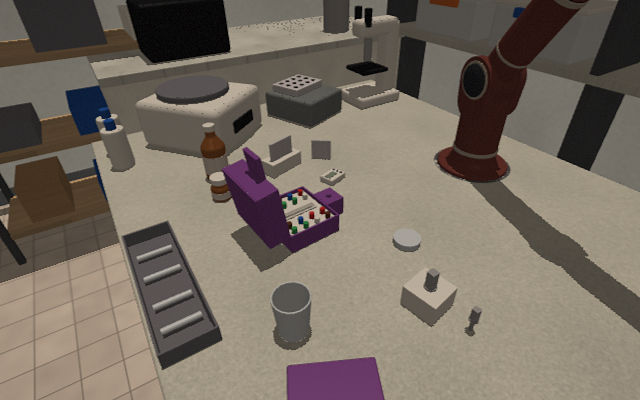

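View pics/top0.png

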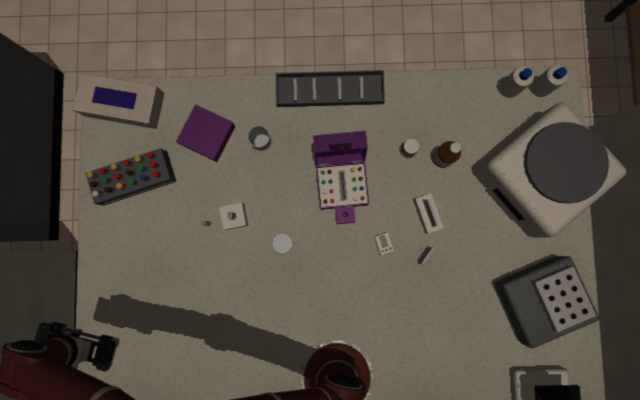

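View pics/wrist0.png

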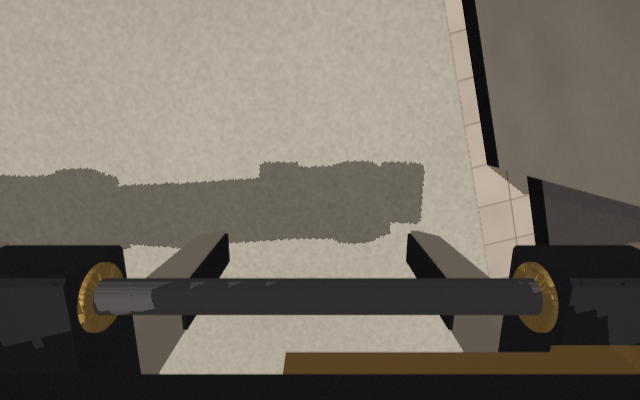

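```bash
python3 - <<'E'
from h import *
s=load('top0')
for n,u,v in [('catchhole',345,214),('slot',342,185),('plate',430,210),('pin',232,215),('spin',207,223),('splate',426,255),('lidtop',341,140),('hinge',341,165),('beaker',260,139),('bottle',450,152),('petri',282,243),('timer',384,243),('jar',411,147),('corner casenear L',319,208),('R',368,206),('FL',317,166),('FR',367,165),('tray',330,88)]:
    print(n,px(s,u,v).round(3))
def crop(s,x0,y0,x1,y1,name,k):
    im=s['image'][y0:y1,x0:x1,::-1]; cv2.imwrite(f'pics/{name}.png',cv2.resize(im,None,fx=k,fy=k,interpolation=cv2.INTER_CUBIC))
crop(s,300,120,460,240,'c1',5); crop(s,190,190,260,240,'c2',8)
E
```

```text
catchhole [ 0.491 -0.038  0.006]
slot [ 0.582 -0.031  0.01 ]
plate [ 0.492 -0.284  0.089]
pin [0.491 0.299 0.081]
spin [0.472 0.385 0.036]
splate [ 0.361 -0.271  0.066]
lidtop [ 0.677 -0.025  0.226]
hinge [ 0.639 -0.028  0.045]
beaker [0.736 0.225 0.001]
bottle [ 0.654 -0.339  0.137]
petri [0.406 0.159 0.011]
timer [ 0.399 -0.155  0.01 ]
jar [ 0.686 -0.241  0.06 ]
corner casenear L [0.512 0.043 0.001]
R [ 0.515 -0.11   0.002]
FL [0.638 0.045 0.043]
FR [ 0.644 -0.111  0.   ]
tray [ 0.894 -0.001  0.006]
```

View pics/c1.png

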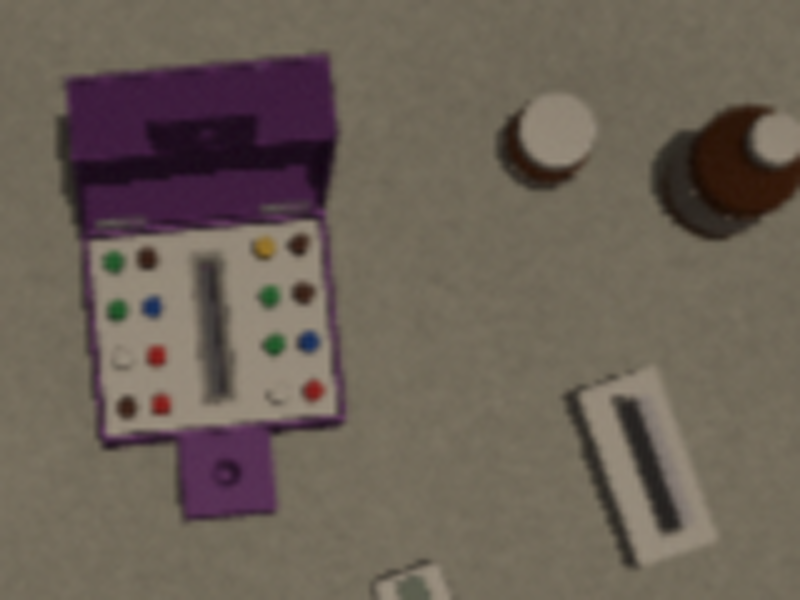

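View pics/c2.png

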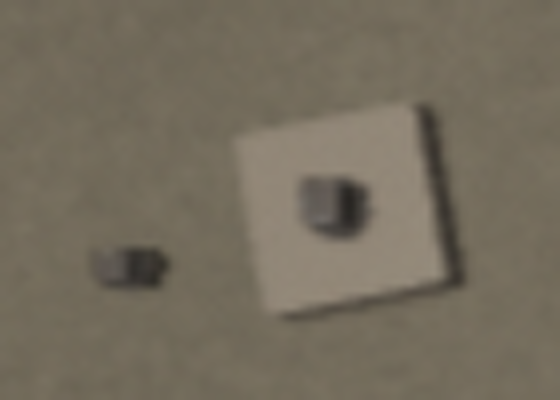

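```bash
cat >> h.py <<'E'
def plan(tgt,yaw=None,n=None,start=None):
    st=ctrl.state(); 
    p=np.array(st['eef_pos']); y=st['ee_rot'][2]
    if start is not None: p,y=np.array(start[:3]),start[3]
    if yaw is None: yaw=y
    d=np.array(tgt)-p; dy=(yaw-y+180)%360-180
    m=max(int(np.ceil(max(np.linalg.norm(d)/0.06,abs(dy)/10.5))),1); n=n or m
    rows=[]
    for i in range(n):
        a=np.radians(y+dy*i/n); dd=d/n
        rows.append('%.4f %.4f %.4f %.4f'%(dd[0]*np.cos(a)+dd[1]*np.sin(a),dd[0]*np.sin(a)-dd[1]*np.cos(a),-dd[2],-np.radians(dy/n)))
    print('from',p.round(4),round(y,2),'rot',np.round(st['ee_rot'],2))
    for i in range(0,n,5): print('; '.join(rows[i:i+5]))
def st():
    s=ctrl.state(); print(round(s['t'],2),np.round(s['eef_pos'],4),np.round(s['ee_rot'],2),'F',np.round(s['contact_force'],1),'w',round(s['width'],4),'q',np.round(s['joint_pos'],0)); return s
E
python3 - <<'E'
from h import *
plan([0.48,0.2,0.30])
plan([0.50,0.0,0.30],-10,start=[0.48,0.2,0.30,74.8])
plan([0.45,-0.26,0.25],-71,start=[0.5,0.0,0.30,-10])
E
```

```text
from [0.17   0.6268 0.2178] 74.83 rot [1.800e+02 1.100e-01 7.483e+01]
-0.0368 0.0457 -0.0091 -0.0000; -0.0368 0.0457 -0.0091 -0.0000; -0.0368 0.0457 -0.0091 -0.0000; -0.0368 0.0457 -0.0091 -0.0000; -0.0368 0.0457 -0.0091 -0.0000
-0.0368 0.0457 -0.0091 -0.0000; -0.0368 0.0457 -0.0091 -0.0000; -0.0368 0.0457 -0.0091 -0.0000; -0.0368 0.0457 -0.0091 -0.0000
from [0.48 0.2  0.3 ] 74.8 rot [1.800e+02 1.100e-01 7.483e+01]
-0.0209 0.0080 -0.0000 0.1644; -0.0193 0.0113 -0.0000 0.1644; -0.0172 0.0143 -0.0000 0.1644; -0.0146 0.0169 -0.0000 0.1644; -0.0116 0.0191 -0.0000 0.1644
-0.0084 0.0207 -0.0000 0.1644; -0.0049 0.0218 -0.0000 0.1644; -0.0012 0.0223 -0.0000 0.1644; 0.0024 0.0222 -0.0000 0.1644
from [0.5 0.  0.3] -10 rot [1.800e+02 1.100e-01 7.483e+01]
-0.0007 0.0441 0.0083 0.1774; 0.0071 0.0435 0.0083 0.1774; 0.0147 0.0416 0.0083 0.1774; 0.0218 0.0384 0.0083 0.1774; 0.0282 0.0339 0.0083 0.1774
0.0338 0.0284 0.0083 0.1774
```

>>> step_arm(
  series="-0.037 0.046 -0.009 0; -0.037 0.046 -0.009 0; -0.037 0.046 -0.009 0; -0.037 0.046 -0.009 0; -0.037 0.046 -0.009 0",
)

```text
t: 0.78
eef_pos: [0.3441, 0.3853, 0.2604]
ee_rot: [-179.8, 0.3, 75.5]
contact_force: [0.9, -0.2, 0.5]
width: 0.0927
```

>>> step_arm(
  series="-0.037 0.046 -0.009 0; -0.037 0.046 -0.009 0; -0.037 0.046 -0.009 0; -0.037 0.046 -0.009 0; 0 0 0 0",
)

```text
t: 1.4
eef_pos: [0.4918, 0.183, 0.2981]
ee_rot: [180.0, 0.4, 74.9]
contact_force: [-0.6, 0.1, -0.2]
width: 0.0929
```

```bash
python3 - <<'E'
from h import *
st(); snap('wrist','w1')
E
```

```text
1.4 [0.4918 0.183  0.2981] [180.     0.4   74.88] F [-0.6  0.1 -0.2] w 0.0929 q [-27.  20.   6.  95.  -2.  65.  54.]
```

View pics/w1.png

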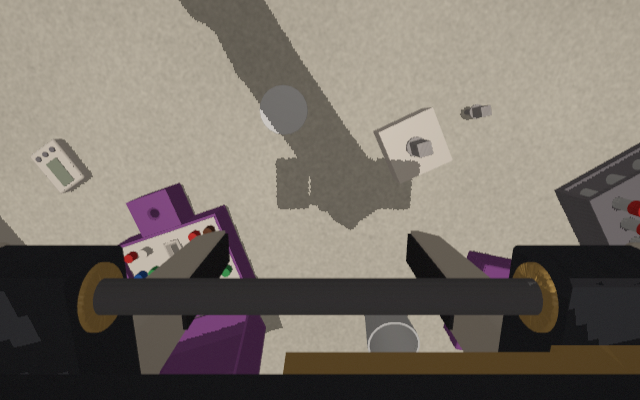

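>>> step_arm(
  series="-0.021 0.008 0 0.164; -0.019 0.011 0 0.164; -0.017 0.014 0 0.164; -0.015 0.017 0 0.164; -0.012 0.019 0 0.164",
)

```text
t: 2.08
eef_pos: [0.4953, 0.0843, 0.295]
ee_rot: [-179.6, 0.6, 27.9]
contact_force: [0.1, 0.1, -0.5]
width: 0.0929
```

>>> step_arm(
  series="-0.008 0.021 0 0.164; -0.005 0.022 0 0.164; -0.001 0.022 0 0.164; 0.002 0.022 0 0.164; 0 0.044 0 0.177",
)

```text
t: 2.7
eef_pos: [0.494, -0.0372, 0.2916]
ee_rot: [-180.0, 1.2, -20.1]
contact_force: [0.3, -0.2, 0.0]
width: 0.0932
```

>>> step_arm(
  series="0.007 0.043 0 0.177; 0.015 0.042 0 0.177; 0.022 0.038 0 0.177; 0.028 0.034 0 0.177; 0 0 0 0",
)

```text
t: 3.32
eef_pos: [0.4597, -0.2063, 0.2882]
ee_rot: [179.2, 1.3, -61.3]
contact_force: [-0.2, 0.5, 0.5]
width: 0.0931
```

```bash
python3 - <<'E'
from h import *
st(); snap('wrist','w2')
E
```

```text
3.33 [ 0.4597 -0.2063  0.2882] [179.23   1.3  -61.3 ] F [-0.2  0.5  0.5] w 0.0931 q [ -8.  23.  43.  99. -17.  66. -21.]
```

View pics/w2.png

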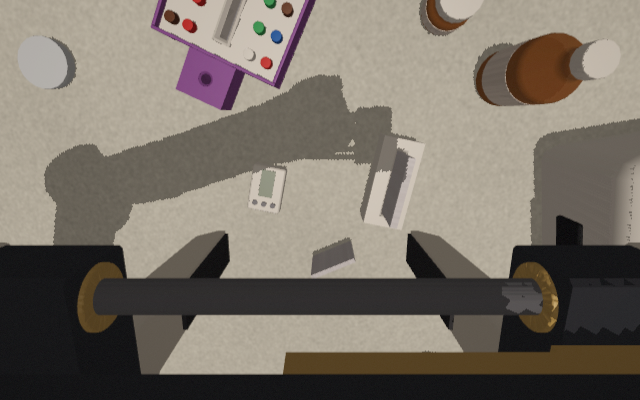

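```bash
cat >> h.py <<'E'
def rect(P,zlo,zhi,c,r,name=''):
    m=(P[...,2]>zlo)&(P[...,2]<zhi)&(np.hypot(P[...,0]-c[0],P[...,1]-c[1])<r)
    Q=P[m]
    if len(Q)<5: print(name,'few',len(Q)); return None
    (cx,cy),(w,h),a=cv2.minAreaRect((Q[:,:2]*1000).astype(np.float32))
    if w<h: w,h,a=h,w,a+90
    print(name,len(Q),'c',round(cx,1),round(cy,1),'size',round(w,1),round(h,1),'ang',round((a+90)%180-90,1),'zmed',np.median(Q[:,2]).round(4),'mean',(Q[:,:2].mean(0)*1000).round(1))
    return Q
E
python3 - <<'E'
from h import *
for n in ['w2','top0','scene0']:
    P=cloud(load(n)); print(n)
    rect(P,.083,.102,(.492,-.284),.06,'platetop')
    rect(P,.033,.046,(.492,-.284),.08,'stand')
    rect(P,.075,.1,(.491,.299),.04,'pintop')
    rect(P,.038,.052,(.491,.299),.06,'pinblk')
    rect(P,.026,.06,(.575,-.033),.11,'case')
for n in ['w1']:
    P=cloud(load(n)); print(n)
    rect(P,.075,.1,(.491,.299),.04,'pintop')
    rect(P,.038,.052,(.491,.299),.06,'pinblk')
s=load('w2')
cv2.imwrite('pics/c3.png',cv2.resize(s['image'][120:240,340:460,::-1],None,fx=5,fy=5,interpolation=cv2.INTER_CUBIC))
cv2.imwrite('pics/c4.png',cv2.resize(s['image'][0:110,140:320,::-1],None,fx=4.4,fy=4.4,interpolation=cv2.INTER_CUBIC))
E
```

```text
w2
platetop 668 c 487.2 -291.8 size 80.2 8.7 ang 17.4 zmed 0.0911 mean [ 488.5 -290.8]
stand 2413 c 487.3 -292.1 size 112.2 50.6 ang 17.2 zmed 0.0393 mean [ 491.1 -285.7]
pintop few 0
pinblk few 0
case 10700 c 528.4 -52.5 size 176.5 116.1 ang -62.4 zmed 0.0365 mean [538.3 -44.9]
top0
platetop 94 c 486.8 -289.9 size 79.1 9.4 ang 16.6 zmed 0.0916 mean [ 486.4 -289.7]
stand 433 c 487.2 -290.2 size 111.7 52.3 ang 17.9 zmed 0.0401 mean [ 485.8 -287.2]
pintop 31 c 492.2 306.8 size 15.2 14.9 ang -88.4 zmed 0.0822 mean [491.5 306.2]
pinblk 480 c 492.2 306.7 size 71.5 70.8 ang -80.2 zmed 0.0454 mean [491.8 305.8]
case 2802 c 575.2 -30.0 size 218.7 150.1 ang 3.9 zmed 0.0406 mean [584.2 -29.7]
scene0
platetop 104 c 487.9 -289.7 size 80.0 12.0 ang 18.4 zmed 0.0898 mean [ 488.9 -288. ]
stand 306 c 487.7 -291.2 size 116.3 54.4 ang 17.0 zmed 0.04 mean [ 494.9 -278.3]
pintop 99 c 493.1 307.0 size 18.6 16.2 ang 1.5 zmed 0.0823 mean [494.4 308. ]
pinblk 1119 c 492.2 306.8 size 72.4 70.9 ang 10.3 zmed 0.0449 mean [498.5 311.7]
case 2356 c 544.2 -13.9 size 195.5 145.3 ang 68.1 zmed 0.0392 mean [555.6 -14.6]
w1
pintop 233 c 491.4 305.0 size 16.3 16.2 ang -89.2 zmed 0.0822 mean [491.  304.3]
pinblk 3030 c 491.6 305.3 size 70.6 70.4 ang -80.0 zmed 0.0444 mean [490.1 304.3]
```

View pics/c3.png

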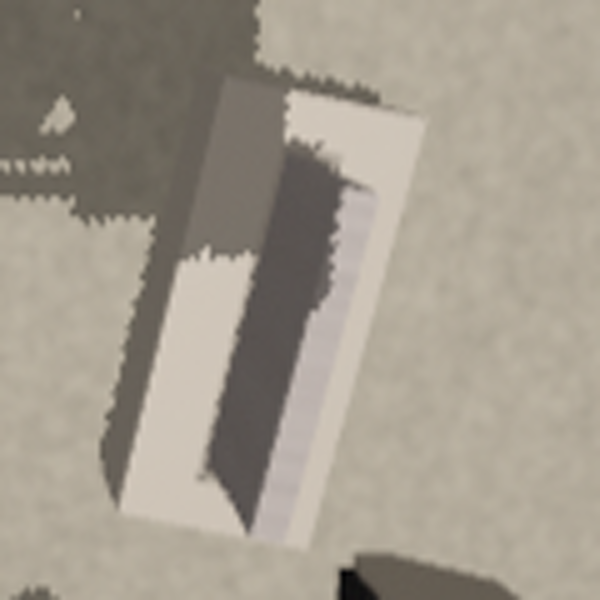

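View pics/c4.png

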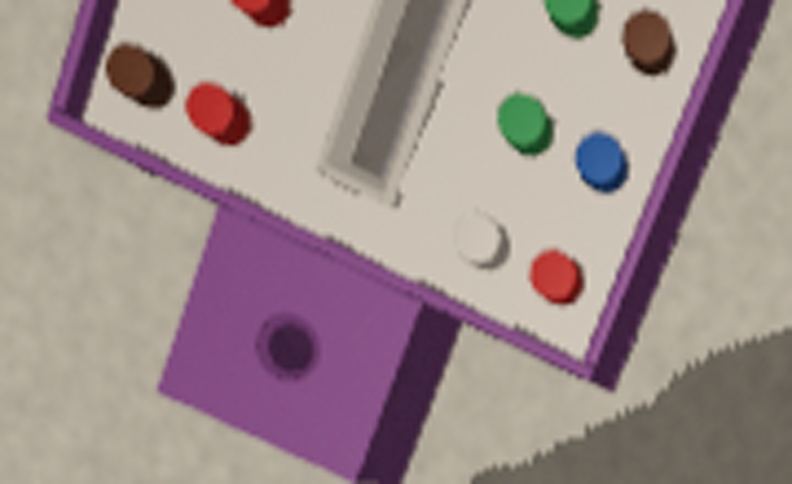

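```bash
cat >> h.py <<'E'
from scipy.spatial.transform import Rotation as Ro
def plan(tgt,yaw=None,n=None,step=0.06):
    s=st(); p=np.array(s['eef_pos']); y=s['ee_rot'][2]
    R=Ro.from_euler('xyz',s['ee_rot'],degrees=True)
    if yaw is None: yaw=y
    d=np.array(tgt)-p; dy=(yaw-y+180)%360-180
    n=n or max(int(np.ceil(max(np.linalg.norm(d)/step,abs(dy)/10.5))),1)
    rows=[]
    for i in range(n):
        Ri=R*Ro.from_euler('z',-dy*i/n,degrees=True); dd=Ri.inv().apply(d/n)
        rows.append('%.4f %.4f %.4f %.3f'%(*dd,-np.radians(dy/n)))
    for i in range(0,n,5): print('; '.join(rows[i:i+5]))
    z=R.apply([0,0,1]); print('tilt',z.round(4))
E
python3 - <<'E'
from h import *
plan([.487,-.291,.15],-72.7)
E
```

```text
3.38 [ 0.4607 -0.2035  0.2879] [179.3    1.43 -61.  ] F [-0.6  0.7  0.3] w 0.0929 q [ -8.  23.  43.  99. -17.  66. -21.]
0.0309 0.0059 0.0453 0.068; 0.0312 0.0038 0.0453 0.068; 0.0314 0.0017 0.0453 0.068
tilt [-0.0227  0.0159 -0.9996]
```

>>> step_arm(
  series="0.031 0.006 0.045 0.068; 0.031 0.004 0.045 0.068; 0.031 0.002 0.045 0.068; 0 0 0 0",
  gripper=0.5,
)

```text
t: 3.88
eef_pos: [0.4958, -0.2781, 0.1452]
ee_rot: [179.5, 1.8, -71.5]
contact_force: [-0.1, 0.7, 0.0]
width: 0.0576
```

```bash
python3 - <<'E'
from h import *
snap('wrist','w3'); plan([.487,-.291,.15],-72.7)
P=cloud(load('w3'))
rect(P,.083,.102,(.492,-.284),.06,'platetop')
E
```

```text
3.92 [ 0.4971 -0.2775  0.1473] [179.69   1.74 -71.39] F [0.6 1.  0.8] w 0.0538 q [  4.  38.  39. 100. -29.  54. -16.]
0.0095 0.0139 -0.0029 0.023
tilt [-0.0148  0.027  -0.9995]
platetop 1218 c 491.1 -290.9 size 72.7 8.0 ang 17.2 zmed 0.0914 mean [ 492.9 -290.3]
```

View pics/w3.png

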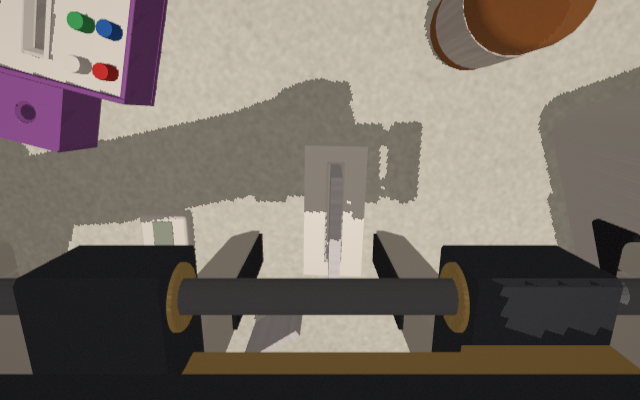

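>>> step_arm(
  series="0.0095 0.014 0.02 0.023; 0 0 0 0",
)

```text
t: 4.18
eef_pos: [0.4901, -0.2863, 0.13]
ee_rot: [-180.0, 1.7, -72.2]
contact_force: [0.7, -0.1, 1.5]
width: 0.0465
```

```bash
python3 - <<'E'
from h import *
plan([.4872,-.291,.057],-72.7)
E
```

```text
4.17 [ 0.4901 -0.2863  0.13  ] [-179.98    1.72  -72.19] F [ 0.7 -0.1  1.5] w 0.0465 q [  6.  39.  38. 101. -31.  52. -15.]
0.0029 0.0021 0.0364 0.004; 0.0029 0.0021 0.0364 0.004
tilt [-0.0089  0.0286 -0.9996]
```

>>> step_arm(
  series="0.005 0.003 0.02 0.005; 0.002 0.001 0.02 0.004; 0 0 0.02 0; 0 0 0 0",
)

```text
t: 4.68
eef_pos: [0.4938, -0.2886, 0.0715]
ee_rot: [-179.4, 1.6, -72.1]
contact_force: [0.1, -0.3, 0.3]
width: 0.0464
```

```bash
python3 - <<'E'
from h import *
snap('wrist','w4');plan([.4872,-.291,.057],-72.7)
P=cloud(load('w4'))
rect(P,.083,.102,(.492,-.284),.06,'platetop')
E
```

```text
4.72 [ 0.4944 -0.2893  0.0724] [-179.35    1.45  -72.11] F [ 0.9  0.4 -0.2] w 0.0463 q [  8.  43.  34. 104. -35.  45. -11.]
-0.0002 0.0076 0.0153 0.010
tilt [ 0.0031  0.0275 -0.9996]
platetop 3516 c 493.3 -296.3 size 69.5 66.6 ang 52.4 zmed 0.0915 mean [ 496.8 -289.1]
```

View pics/w4.png

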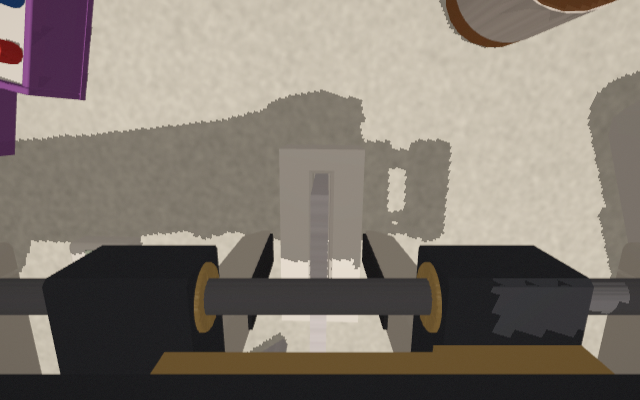

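>>> step_arm(
  series="0 0.008 0.015 0.01; 0 0.001 0.002 0",
)

```text
t: 4.97
eef_pos: [0.4879, -0.2921, 0.0573]
ee_rot: [-179.1, 1.3, -72.6]
contact_force: [0.2, -0.6, 0.5]
width: 0.0465
```

```bash
python3 - <<'E'
from h import *
plan([.4872,-.291,.057],-72.7)
E
```

```text
4.97 [ 0.4879 -0.2921  0.0573] [-179.15    1.25  -72.58] F [ 0.2 -0.6  0.5] w 0.0465 q [ 10.  44.  33. 105. -36.  43.  -9.]
-0.0012 0.0004 0.0004 0.002
tilt [ 0.0076  0.0253 -0.9997]
```

Close on it with a moderate force.

>>> step_arm(
  series="0 0 0 0; 0 0 0 0; 0 0 0 0; 0 0 0 0; 0 0 0 0",
  gripper=0,
  grip_force=30,
)

```text
t: 5.6
eef_pos: [0.4903, -0.2926, 0.0599]
ee_rot: [-178.9, 1.0, -72.5]
contact_force: [-0.0, -0.1, -1.4]
width: 0.0077
```

>>> step_arm(
  series="0 0 0 0; 0 0 -0.02 0; 0 0 -0.03 0; 0 0 -0.03 0; 0 0 0 0",
)

```text
t: 6.22
eef_pos: [0.4881, -0.2933, 0.1397]
ee_rot: [-179.1, 1.3, -72.5]
contact_force: [0.1, 0.6, -2.3]
width: 0.0079
```

```bash
python3 - <<'E'
from h import *
snap('wrist','w5');plan([.4872,-.28,.20],-86)
E
```

```text
6.28 [ 0.4873 -0.2921  0.1381] [-179.23    1.46  -72.47] F [-0.1  0.3 -1.7] w 0.0076 q [  7.  38.  38. 101. -31.  52. -14.]
-0.0066 -0.0022 -0.0308 0.118; -0.0068 -0.0014 -0.0308 0.118
tilt [ 0.0052  0.0283 -0.9996]
```

View pics/w5.png

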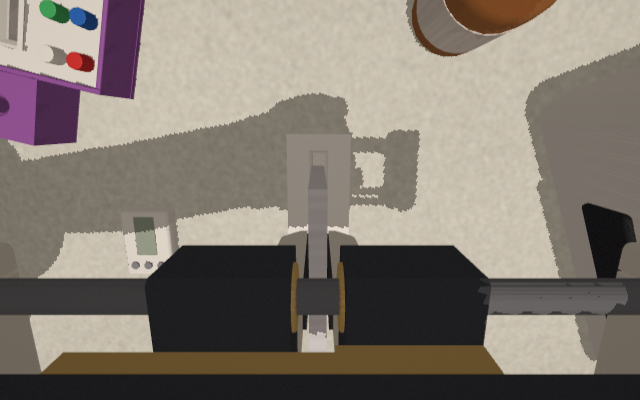

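```bash
cat >> h.py <<'E'
def rayz(s,u,v,z):
    a=px(s,u,v,0.1); b=px(s,u,v,1.0); return a+(b-a)*(z-a[2])/(b[2]-a[2])
E
python3 - <<'E'
from h import *
s=load('top0')
print('top hole',rayz(s,345.4,214.6,.046).round(4))
for n,u,v in [('slotfar',341.6,171),('slotnear',343.8,200.4)]: print(n,rayz(s,u,v,.038).round(4))
for n,u,v in [('NL',104,439),('NR',342,419)]: print(n,rayz(s,300+u/5,120+v/5,.046).round(4))
s=load('w2')
print('w2 hole',rayz(s,205.7,78.9,.046).round(4))
for n,u,v in [('flareL',322,172),('flareR',392,204)]: print(n,rayz(s,140+u/4.4,v/4.4,.041).round(4))
for n,u,v in [('NL',50,117),('NR',590,373),('catchL',160,388),('catchR',357,480)]: print(n,rayz(s,140+u/4.4,v/4.4,.046).round(4))
for n in ['top0','w2']:
    P=cloud(load(n))
    rect(P,.041,.05,(.485,-.035),.032,'catch')
E
```

```text
top hole [ 0.4867 -0.0376  0.046 ]
slotfar [ 0.6213 -0.0299  0.038 ]
slotnear [ 0.5306 -0.0342  0.038 ]
NL [0.509  0.0363 0.046 ]
NR [ 0.5178 -0.1081  0.046 ]
w2 hole [ 0.4887 -0.0388  0.046 ]
flareL [ 0.5312 -0.0274  0.041 ]
flareR [ 0.5329 -0.0464  0.041 ]
NL [0.5099 0.0367 0.046 ]
NR [ 0.5205 -0.1107  0.046 ]
catchL [ 0.4631 -0.0129  0.046 ]
catchR [ 0.4668 -0.0683  0.046 ]
catch 240 c 490.2 -35.5 size 56.1 53.1 ang -85.8 zmed 0.0458 mean [488.  -35.9]
catch 2052 c 490.6 -37.6 size 56.6 53.1 ang -86.1 zmed 0.0453 mean [488.9 -36.5]
```

>>> step_arm(
  series="-0.007 -0.002 -0.031 0.118; -0.007 -0.001 -0.031 0.118; 0 0 0 0",
)

```text
t: 6.65
eef_pos: [0.4842, -0.2765, 0.1958]
ee_rot: [179.9, 2.0, -86.4]
contact_force: [0.0, 1.2, -1.5]
width: 0.0075
```

```bash
python3 - <<'E'
from h import *
for n in ['top0','scene0']:
    P=cloud(load(n)); m=(P[...,0]>.56)&(P[...,0]<.78)&(abs(P[...,1]+.03)<.1)&(P[...,2]>.07); Q=P[m]
    c,s_=np.cos(np.radians(4.1)),np.sin(np.radians(4.1))
    L=(Q[:,:2]-[.579,-.0324])@np.array([[c,-s_],[s_,c]])
    for z in np.arange(.07,.24,.015):
        k=(Q[:,2]>=z)&(Q[:,2]<z+.015)
        if k.sum()>3: print(n,round(z,3),k.sum(),'x',L[k,0].min().round(3),L[k,0].max().round(3),'y',L[k,1].min().round(3),L[k,1].max().round(3))
plan([.5805,-.0323,.16],-85.9)
E
```

```text
top0 0.07 8 x 0.069 0.098 y -0.069 0.078
top0 0.085 11 x 0.07 0.094 y -0.072 0.077
top0 0.1 7 x 0.073 0.084 y -0.071 0.077
top0 0.115 8 x 0.074 0.09 y -0.07 0.076
top0 0.13 5 x 0.077 0.08 y -0.072 0.075
top0 0.145 5 x 0.078 0.085 y -0.069 0.077
top0 0.16 623 x 0.08 0.134 y -0.072 0.077
top0 0.175 140 x 0.082 0.131 y -0.07 0.077
top0 0.19 40 x 0.083 0.095 y -0.024 0.031
top0 0.205 42 x 0.087 0.099 y -0.023 0.031
top0 0.22 78 x 0.088 0.1 y -0.024 0.031
scene0 0.07 241 x 0.071 0.122 y -0.071 0.08
scene0 0.085 242 x 0.072 0.125 y -0.071 0.079
scene0 0.1 253 x 0.074 0.126 y -0.073 0.079
scene0 0.115 263 x 0.076 0.129 y -0.071 0.079
scene0 0.13 274 x 0.078 0.131 y -0.074 0.079
scene0 0.145 291 x 0.081 0.133 y -0.071 0.08
scene0 0.16 1184 x 0.082 0.134 y -0.073 0.079
scene0 0.175 112 x 0.084 0.096 y -0.062 0.077
scene0 0.19 94 x 0.087 0.098 y -0.025 0.033
scene0 0.205 100 x 0.088 0.1 y -0.028 0.032
scene0 0.22 98 x 0.09 0.1 y -0.025 0.031
6.65 [ 0.4842 -0.2765  0.1958] [179.89   1.99 -86.38] F [ 0.   1.2 -1.5] w 0.0075 q [  1.  35.  45.  99. -30.  60. -30.]
-0.0473 -0.0223 0.0088 -0.002; -0.0472 -0.0224 0.0088 -0.002; -0.0472 -0.0225 0.0088 -0.002; -0.0471 -0.0226 0.0088 -0.002; -0.0471 -0.0226 0.0088 -0.002
tilt [-0.0041  0.0345 -0.9994]
```

>>> step_arm(
  series="-0.047 -0.022 0.007 0; -0.047 -0.022 0.007 0; -0.047 -0.022 0.007 0; -0.047 -0.022 0.007 0; -0.047 -0.022 0.007 0",
)

```text
t: 7.28
eef_pos: [0.5747, -0.0322, 0.1558]
ee_rot: [179.0, 2.0, -86.7]
contact_force: [0.3, -0.1, -2.4]
width: 0.0077
```

>>> step_arm(
  series="0 0 0 0; 0 0 0 0",
)

```text
t: 7.52
eef_pos: [0.5731, -0.0258, 0.1495]
ee_rot: [178.5, 2.2, -86.0]
contact_force: [-0.0, -0.4, -1.6]
width: 0.0074
```

```bash
python3 - <<'E'
from h import *
snap('wrist','w6');plan([.5805,-.0323,.11],-85.9)
E
```

```text
7.58 [ 0.5731 -0.0248  0.1493] [178.44   2.29 -85.95] F [-1.1  0.9 -1.8] w 0.008 q [-24.  40.  44.  99. -34.  58. -53.]
0.0095 -0.0079 0.0388 -0.001
tilt [-0.0301  0.0379 -0.9988]
```

View pics/w6.png

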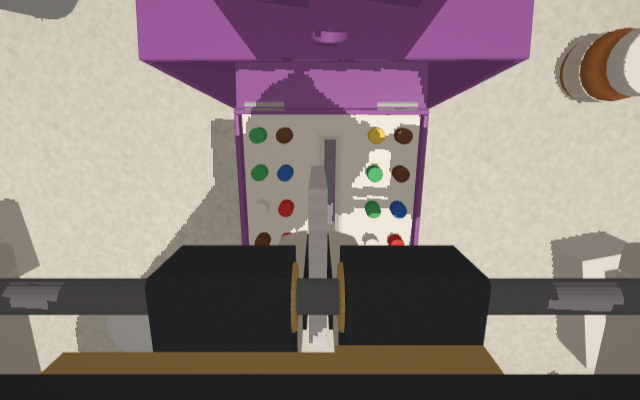

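```bash
python3 - <<'E'
from h import *
s=load('w6')
cv2.imwrite('pics/c6.png',cv2.resize(s['image'][100:250,230:440,::-1],None,fx=3.8,fy=3.8,interpolation=cv2.INTER_CUBIC))
E
```

```text
(no output)
```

View pics/c6.png

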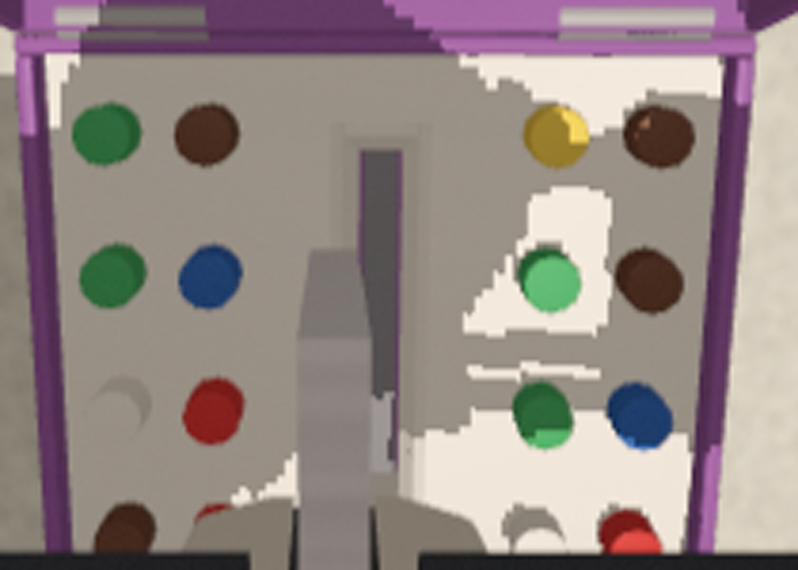

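```bash
python3 - <<'E'
from h import *
s=load('w6')
f=lambda u,v,z: rayz(s,230+u/3.8,100+v/3.8,z).round(4)
print('flare far L/R',f(333,125,.041),f(432,125,.041))
print('slot far L/R',f(360,150,.036),f(402,150,.036))
print('slot R near',f(396,460,.036))
print('plate bot far L/R',f(310,250,.101),f(357,250,.101))
print('plate top far L/R',f(298,338,.184),f(370,338,.184))
print('rim far', f(18,45,.046),f(755,45,.046))
P=cloud(s); 
for u,v in [(333,255),(333,330),(334,345)]: print(P[int(100+v/3.8),int(230+u/3.8)].round(4))
E
```

```text
flare far L/R [ 0.6241 -0.0187  0.041 ] [ 0.6256 -0.0392  0.041 ]
slot far L/R [ 0.6189 -0.0246  0.036 ] [ 0.6196 -0.0336  0.036 ]
slot R near [ 0.5502 -0.038   0.036 ]
plate bot far L/R [ 0.6077 -0.0183  0.101 ] [ 0.6083 -0.0261  0.101 ]
plate top far L/R [ 0.6124 -0.0213  0.184 ] [ 0.613  -0.0287  0.184 ]
rim far [0.6358 0.0461 0.046 ] [ 0.6461 -0.1015  0.046 ]
[ 0.6085 -0.022   0.1091]
[ 0.6116 -0.0243  0.174 ]
[ 0.6109 -0.0245  0.1785]
```

```bash
python3 - <<'E'
from h import *
plan([.5818,-.0317,.105],-85.9,n=2)
E
```

```text
7.58 [ 0.5731 -0.0248  0.1493] [178.44   2.29 -85.95] F [-1.1  0.9 -1.8] w 0.008 q [-24.  40.  44.  99. -34.  58. -53.]
0.0046 -0.0047 0.0219 -0.000; 0.0046 -0.0047 0.0219 -0.000
tilt [-0.0301  0.0379 -0.9988]
```

>>> step_arm(
  series="0.005 -0.005 0.022 0; 0.005 -0.005 0.022 0; 0 0 0 0; 0 0 0 0",
)

```text
t: 8.07
eef_pos: [0.5814, -0.0375, 0.1002]
ee_rot: [178.3, 2.2, -86.3]
contact_force: [-0.1, -1.1, -1.1]
width: 0.0078
```

```bash
python3 - <<'E'
from h import *
s=snap('wrist','w7');plan([.5818,-.0317,.09],-85.9,n=1)
cv2.imwrite('pics/c7.png',cv2.resize(s['image'][90:250,230:440,::-1],None,fx=3.7,fy=3.7,interpolation=cv2.INTER_CUBIC))
E
```

```text
8.12 [ 0.5812 -0.0375  0.1002] [178.27   2.21 -86.33] F [ 0.2 -0.3 -1.6] w 0.0077 q [-21.  44.  41. 100. -37.  53. -50.]
-0.0053 -0.0013 0.0104 -0.008
tilt [-0.0327  0.0365 -0.9988]
```

View pics/c7.png

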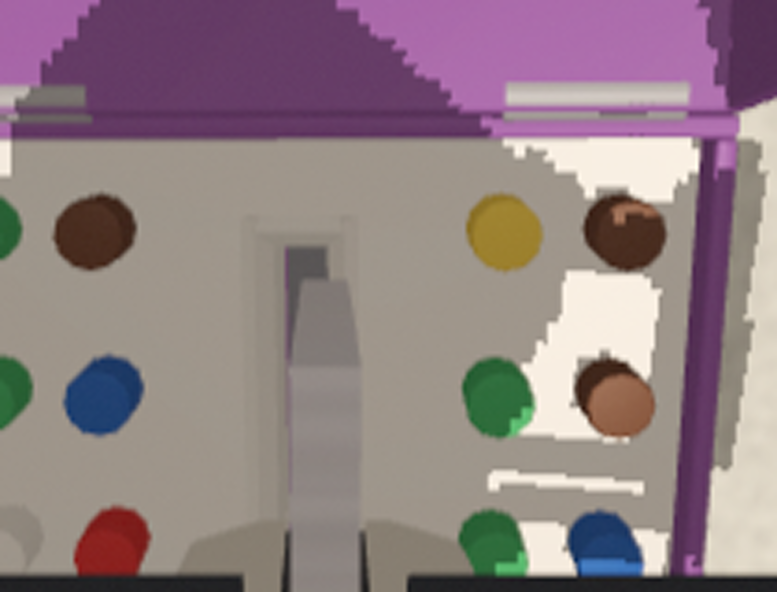

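>>> step_arm(
  series="-0.005 -0.001 0.005 -0.006; 0 0 0.003 0; 0 0 0 0",
)

```text
t: 8.5
eef_pos: [0.5824, -0.0312, 0.093]
ee_rot: [178.4, 2.2, -85.9]
contact_force: [-0.6, -0.5, -1.5]
width: 0.0081
```

```bash
python3 - <<'E'
from h import *
s=snap('wrist','w8');plan([.5818,-.0317,.08],-85.9,n=1)
cv2.imwrite('pics/c8.png',cv2.resize(s['image'][90:250,230:440,::-1],None,fx=3.7,fy=3.7,interpolation=cv2.INTER_CUBIC))
E
```

```text
8.55 [ 0.5825 -0.0311  0.0931] [178.44   2.25 -85.89] F [ 0.  -0.3 -1. ] w 0.0078 q [-22.  44.  41. 100. -38.  52. -50.]
0.0011 0.0004 0.0131 0.000
tilt [-0.03    0.0372 -0.9989]
```

View pics/c8.png

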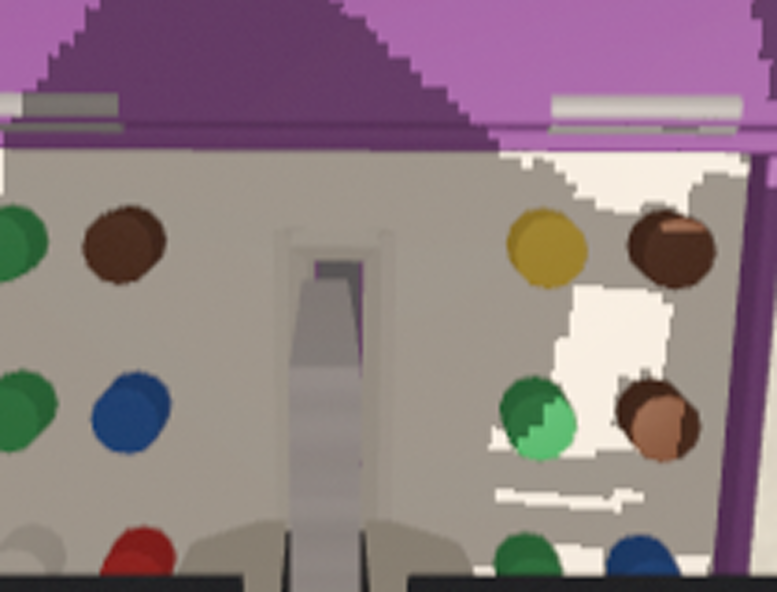

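```bash
python3 - <<'E'
from h import *
s=load('w8')
f=lambda u,v,z: rayz(s,230+u/3.7,90+v/3.7,z).round(4)
a=f(277,230,.041);b=f(395,230,.041);print('flare',a,b,(a+b)/2)
a=f(316,262,.036);b=f(362,262,.036);print('slot',a,b,(a+b)/2)
a=f(301,281,.0452);b=f(351,281,.0452);print('bot',a,b,(a+b)/2)
E
```

```text
flare [ 0.6247 -0.0186  0.041 ] [ 0.6262 -0.0388  0.041 ] [ 0.62545 -0.0287   0.041  ]
slot [ 0.6189 -0.0255  0.036 ] [ 0.6195 -0.0336  0.036 ] [ 0.6192  -0.02955  0.036  ]
bot [ 0.6169 -0.0235  0.0452] [ 0.6175 -0.032   0.0452] [ 0.6172  -0.02775  0.0452 ]
```

>>> step_arm(
  series="0.0012 0 0.006 0; 0.0003 0 0.006 0; 0.0002 0 0.005 0; 0 0 0 0",
)

```text
t: 9.05
eef_pos: [0.5821, -0.0323, 0.0749]
ee_rot: [178.4, 2.2, -85.9]
contact_force: [-0.1, -0.7, -1.1]
width: 0.008
```

```bash
python3 - <<'E'
from h import *
s=snap('wrist','w9');plan([.5825,-.0320,.06],-85.9,n=1)
cv2.imwrite('pics/c9.png',cv2.resize(s['image'][90:250,230:440,::-1],None,fx=3.7,fy=3.7,interpolation=cv2.INTER_CUBIC))
E
```

```text
9.1 [ 0.5822 -0.0324  0.0751] [178.46   2.23 -85.89] F [ 0.2 -0.5 -1.4] w 0.0077 q [-21.  46.  39. 101. -39.  50. -49.]
0.0002 -0.0007 0.0151 0.000
tilt [-0.0296  0.0369 -0.9989]
```

View pics/c9.png

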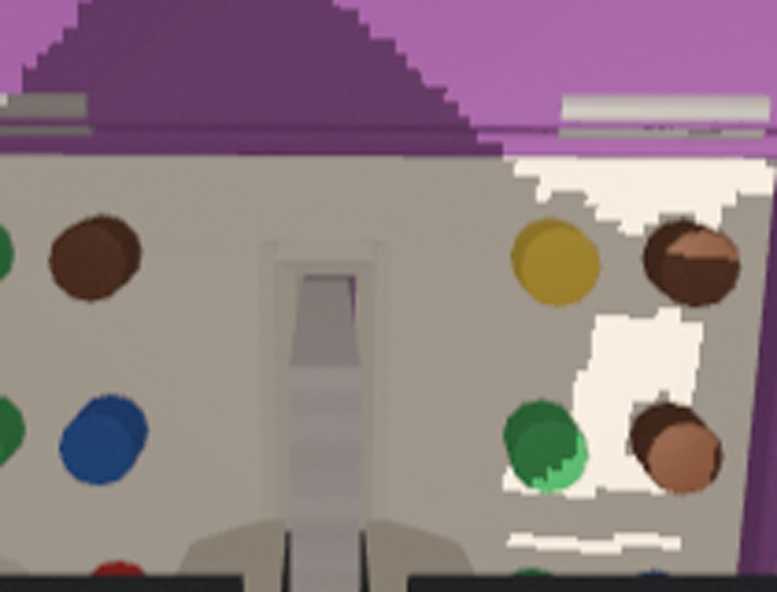

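>>> step_arm(
  series="0 0 0.005 0; 0 0 0.005 0; 0 0 0.003 0; 0 0 0 0",
)

```text
t: 9.6
eef_pos: [0.5822, -0.0322, 0.0627]
ee_rot: [178.5, 2.3, -85.9]
contact_force: [-1.6, 0.3, 4.1]
width: 0.0077
```

```bash
python3 - <<'E'
from h import *
plan([.5825,-.0320,.06],-85.9,n=1)
E
```

```text
9.6 [ 0.5822 -0.0322  0.0627] [178.53   2.25 -85.89] F [-1.6  0.3  4.1] w 0.0077 q [-20.  47.  39. 101. -40.  49. -48.]
-0.0000 -0.0004 0.0027 0.000
tilt [-0.0284  0.0374 -0.9989]
```

>>> step_arm(
  series="0 0 0.003 0; 0 0 0 0",
)

```text
t: 9.85
eef_pos: [0.5822, -0.0323, 0.0615]
ee_rot: [178.6, 2.3, -85.9]
contact_force: [-2.6, 1.1, 6.1]
width: 0.0081
```

>>> step_arm(
  series="0 0 0 0; 0 0 0 0; 0 0 0 0",
  gripper=0.2,
)

```text
t: 10.22
eef_pos: [0.5829, -0.0323, 0.0614]
ee_rot: [178.7, 2.3, -85.9]
contact_force: [0.4, 0.1, -0.2]
width: 0.0187
```

```bash
python3 - <<'E'
from h import *
st()
s=snap('wrist','w10');snap('scene','s10')
cv2.imwrite('pics/c10.png',cv2.resize(s['image'][90:250,230:440,::-1],None,fx=3.7,fy=3.7,interpolation=cv2.INTER_CUBIC))
E
```

```text
10.22 [ 0.5829 -0.0323  0.0614] [178.68   2.27 -85.89] F [ 0.4  0.1 -0.2] w 0.0187 q [-20.  47.  39. 101. -40.  49. -48.]
```

View pics/c10.png

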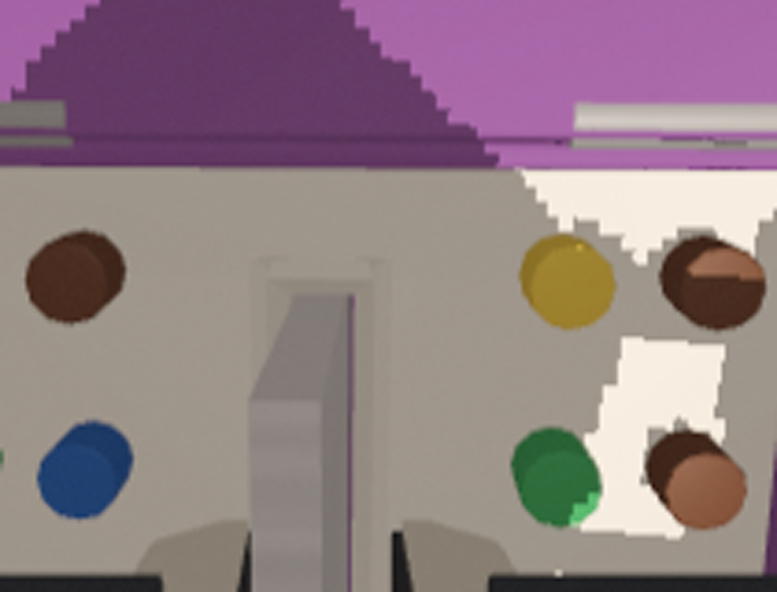

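```bash
python3 - <<'E'
from h import *
P=cloud(load('w10'))
Q=rect(P,.085,.105,(.60,-.03),.03,'top')
if Q is not None: print(Q[:,0].max(), np.percentile(Q[:,2],[5,50,95]))
s=load('w10'); f=lambda u,v,z: rayz(s,230+u/3.7,90+v/3.7,z).round(4)
print('top far',f(250,402,.094),f(321,402,.094),'mouth',f(300,296,.03),f(350,296,.03))
cv2.imwrite('pics/s10c.png',cv2.resize(load('s10')['image'][140:260,220:360,::-1],None,fx=5,fy=5,interpolation=cv2.INTER_CUBIC))
E
```

```text
top 2661 c 596.2 -30.2 size 41.2 30.9 ang 41.9 zmed 0.0934 mean [598.3 -30.2]
0.618333785684076 [0.08701641 0.0934461  0.1021131 ]
top far [ 0.6172 -0.0236  0.094 ] [ 0.6179 -0.0313  0.094 ] mouth [ 0.6179 -0.0253  0.03  ] [ 0.6185 -0.0332  0.03  ]
```

View pics/s10c.png

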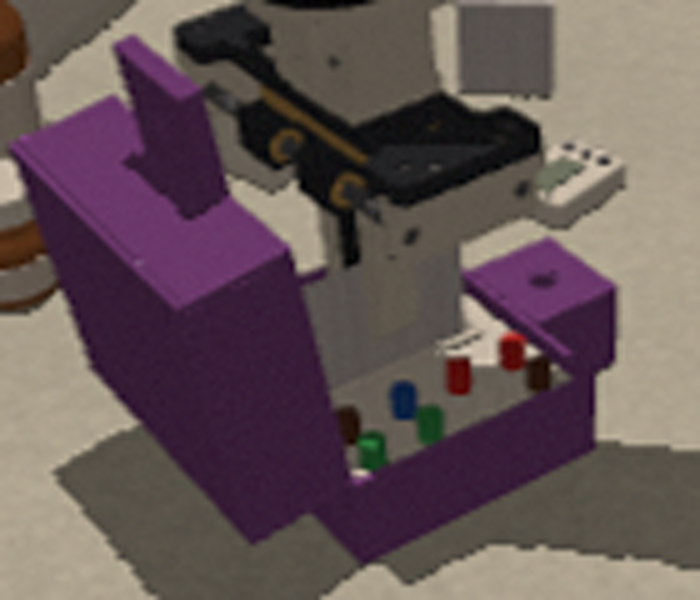

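>>> step_arm(
  series="-0.004 0 0 0; 0 0 0 0; 0 0 -0.02 0; 0 0 -0.03 0; 0 0 -0.04 0",
  gripper=0.32,
)

```text
t: 10.95
eef_pos: [0.5833, -0.031, 0.1533]
ee_rot: [178.3, 2.3, -85.9]
contact_force: [1.0, 0.2, -0.6]
width: 0.03
```

>>> step_arm(
  series="0 0 -0.05 0; 0 0 -0.05 0; 0 0 -0.03 0; 0 0 0 0",
  gripper=0,
)

```text
t: 11.45
eef_pos: [0.5885, -0.0392, 0.2967]
ee_rot: [179.1, 2.1, -86.1]
contact_force: [-0.2, 0.5, -0.1]
width: 0.0006
```

```bash
python3 - <<'E'
from h import *
s=snap('wrist','w11'); P=cloud(s)
Q=rect(P,.087,.102,(.58,-.03),.06,'top')
plan([.55,-.1,.30])
E
```

```text
top 536 c 578.3 -32.0 size 80.4 8.0 ang 3.9 zmed 0.0934 mean [579.3 -31.9]
11.5 [ 0.5878 -0.0388  0.2952] [178.91   2.12 -86.09] F [ 0.2  0.9 -0.2] w 0.0005 q [-25.  33.  49.  85. -27.  75. -59.]
0.0291 0.0210 -0.0031 -0.000; 0.0291 0.0210 -0.0031 -0.000
tilt [-0.0215  0.0356 -0.9991]
```

View pics/w11.png

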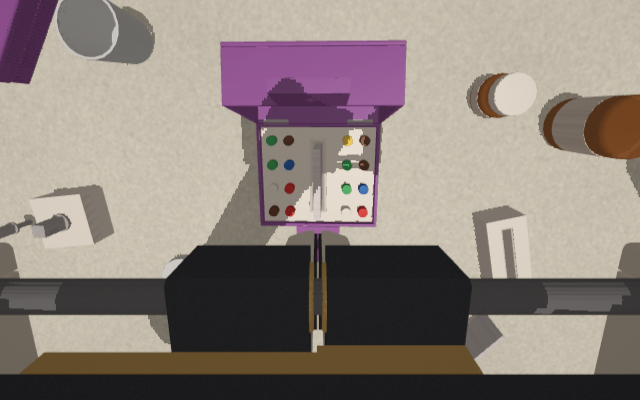

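```bash
cat >> h.py <<'E'
C0=np.array([.5783,-.032]); A=np.radians(4.0)
def W(lx,ly,z): return [C0[0]+lx*np.cos(A)-ly*np.sin(A), C0[1]+lx*np.sin(A)+ly*np.cos(A), z]
def lidpt(th,r=.165,h=.009):
    x=.065-r*np.cos(th)+.010*np.sin(th); z=.046+r*np.sin(th)+.010*np.cos(th); return x+h,z
E
python3 - <<'E'
from h import *
for th in [1.7,1.5,1.2,.9,.6,.4,.2,.1,.05]:
    x,z=lidpt(th); print(th,round(x,3),round(z,3),np.round(W(x,0,z),3))
plan(W(.130,0,.262),-86)
E
```

```text
1.7 0.105 0.208 [ 0.683 -0.025  0.208]
1.5 0.072 0.211 [ 0.65  -0.027  0.211]
1.2 0.024 0.203 [ 0.602 -0.03   0.203]
0.9 -0.021 0.181 [ 0.558 -0.033  0.181]
0.6 -0.057 0.147 [ 0.522 -0.036  0.147]
0.4 -0.074 0.119 [ 0.504 -0.037  0.119]
0.2 -0.086 0.089 [ 0.493 -0.038  0.089]
0.1 -0.089 0.072 [ 0.489 -0.038  0.072]
0.05 -0.09 0.064 [ 0.488 -0.038  0.064]
11.5 [ 0.5878 -0.0388  0.2952] [178.91   2.12 -86.09] F [ 0.2  0.9 -0.2] w 0.0005 q [-25.  33.  49.  85. -27.  75. -59.]
-0.0021 -0.0405 0.0104 -0.001; -0.0021 -0.0405 0.0104 -0.001; -0.0021 -0.0406 0.0104 -0.001
tilt [-0.0215  0.0356 -0.9991]
```

>>> step_arm(
  series="-0.002 -0.041 -0.001 0; -0.002 -0.041 -0.001 0; -0.002 -0.041 0 0; 0 0 0 0",
)

```text
t: 12.0
eef_pos: [0.7089, -0.0231, 0.2881]
ee_rot: [178.2, 2.4, -86.3]
contact_force: [0.3, 0.2, -0.7]
width: 0.0008
```

```bash
python3 - <<'E'
from h import *
plan(W(.130,0,.200),-86)
E
```

```text
12.0 [ 0.7089 -0.0231  0.2881] [178.18   2.43 -86.3 ] F [ 0.3  0.2 -0.7] w 0.0008 q [-18.  46.  45.  62. -32.  87. -65.]
0.0018 -0.0009 0.0440 -0.003; 0.0018 -0.0009 0.0440 -0.003
tilt [-0.0345  0.0402 -0.9986]
```

>>> step_arm(
  series="0.002 0 0.043 -0.003; 0.002 0 0.043 0; 0 0 0 0",
)

```text
t: 12.38
eef_pos: [0.7025, -0.0247, 0.1977]
ee_rot: [177.8, 2.4, -86.3]
contact_force: [0.0, 0.3, 1.0]
width: 0.0002
```

```bash
python3 - <<'E'
from h import *
plan(W(.024,0,.203),-86)
snap('scene','s12')
E
```

```text
12.38 [ 0.7025 -0.0247  0.1977] [177.81   2.43 -86.31] F [0.  0.3 1. ] w 0.0002 q [-19.  48.  44.  71. -34.  76. -61.]
-0.0005 0.0503 -0.0007 -0.003; -0.0007 0.0503 -0.0007 -0.003
tilt [-0.0408  0.0399 -0.9984]
```

View pics/s12.png

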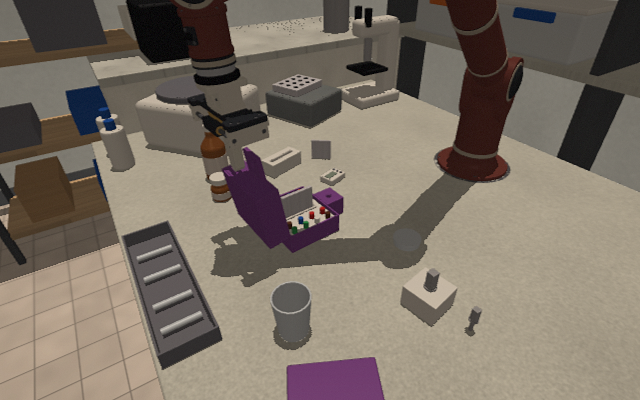

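>>> step_arm(
  series="0 0.025 -0.001 0; 0 0.025 -0.001 0; 0 0.025 0 0; 0 0.025 0 0; 0 0 0 0",
)

```text
t: 13.05
eef_pos: [0.6076, -0.0349, 0.2178]
ee_rot: [179.5, 2.1, -86.2]
contact_force: [0.7, 0.2, -0.0]
width: 0.0008
```

```bash
python3 - <<'E'
from h import *
plan(W(-.021,0,.181),-86)
P=cloud(snap('scene','s13')); 
E
```

```text
13.05 [ 0.6076 -0.0349  0.2178] [179.46   2.14 -86.24] F [ 0.7  0.2 -0. ] w 0.0008 q [-24.  38.  47.  89. -31.  67. -56.]
-0.0017 0.0248 0.0187 -0.002; -0.0017 0.0248 0.0187 -0.002
tilt [-0.0119  0.0366 -0.9993]
```

View pics/s13.png

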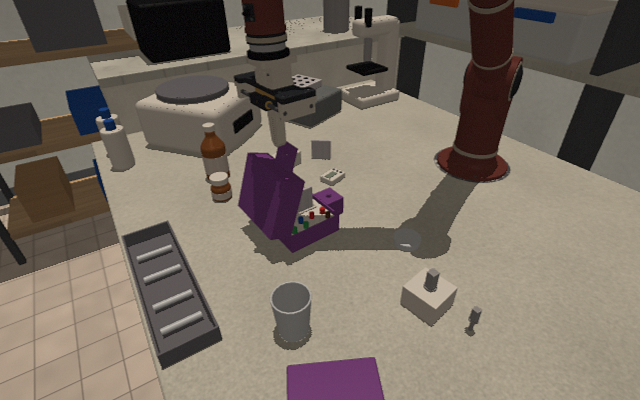

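>>> step_arm(
  series="-0.002 0.006 0.02 0; 0 0.02 0.012 0; 0 0.022 0.012 0; 0 0 0 0",
)

```text
t: 13.6
eef_pos: [0.5683, -0.0349, 0.1779]
ee_rot: [-179.6, 1.9, -86.0]
contact_force: [0.4, -0.1, -0.2]
width: 0.0007
```

```bash
python3 - <<'E'
from h import *
plan(W(-.057,0,.147),-86)
P=cloud(snap('scene','s14')); 
E
```

```text
13.6 [ 0.5683 -0.0349  0.1779] [-179.6     1.92  -85.97] F [ 0.4 -0.1 -0.2] w 0.0007 q [-25.  37.  46.  99. -33.  58. -52.]
-0.0012 0.0470 0.0306 0.001
tilt [ 0.0047  0.0339 -0.9994]
```

View pics/s14.png

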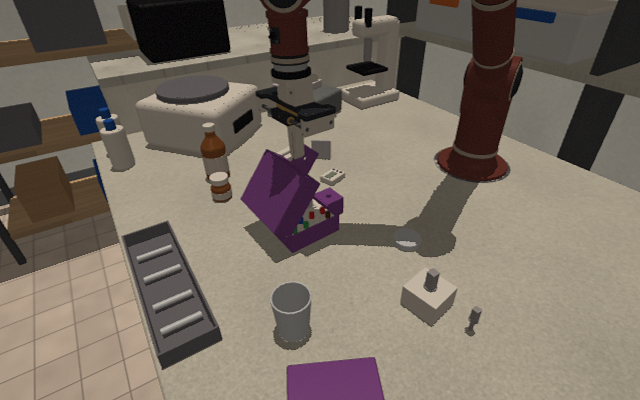

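>>> step_arm(
  series="-0.001 0.015 0.011 0; 0 0.015 0.011 0; 0 0.015 0.011 0; 0 0.008 0.014 0; 0 0.006 0.014 0",
)

```text
t: 14.28
eef_pos: [0.526, -0.0379, 0.1213]
ee_rot: [-178.2, 1.5, -85.6]
contact_force: [-0.0, -0.0, 0.4]
width: 0.0005
```

```bash
python3 - <<'E'
from h import *
plan(W(-.085,0,.092),-86)
P=cloud(snap('scene','s15')); 
E
```

```text
14.28 [ 0.526  -0.0379  0.1213] [-178.15    1.49  -85.59] F [-0.  -0.   0.4] w 0.0005 q [-24.  37.  42. 111. -38.  45. -46.]
-0.0017 0.0333 0.0283 0.007
tilt [ 0.0302  0.0283 -0.9991]
```

View pics/s15.png

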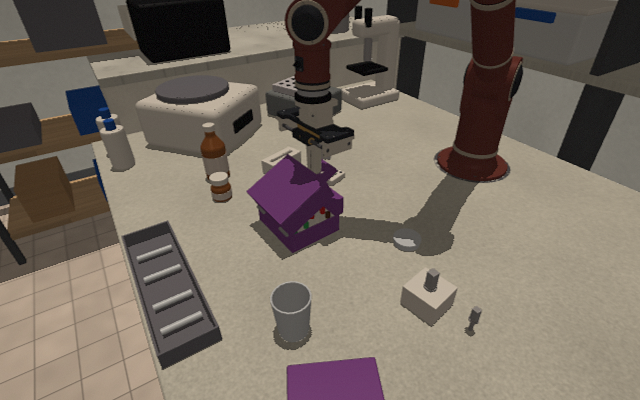

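>>> step_arm(
  series="-0.001 0.014 0.005 0.006; 0 0.012 0.01 0; 0 0.007 0.012 0; 0 0.003 0.012 0; 0 0 0 0",
)

```text
t: 14.95
eef_pos: [0.4985, -0.039, 0.0805]
ee_rot: [-177.7, 1.4, -85.8]
contact_force: [-0.9, -0.0, -1.3]
width: 0.0004
```

```bash
python3 - <<'E'
from h import *
plan(W(-.090,0,.064),-86)
snap('scene','s16'); 
E
```

```text
14.95 [ 0.4985 -0.039   0.0805] [-177.7     1.37  -85.79] F [-0.9 -0.  -1.3] w 0.0004 q [-22.  38.  38. 117. -43.  37. -40.]
-0.0010 0.0106 0.0161 0.004
tilt [ 0.0383  0.0268 -0.9989]
```

View pics/s16.png

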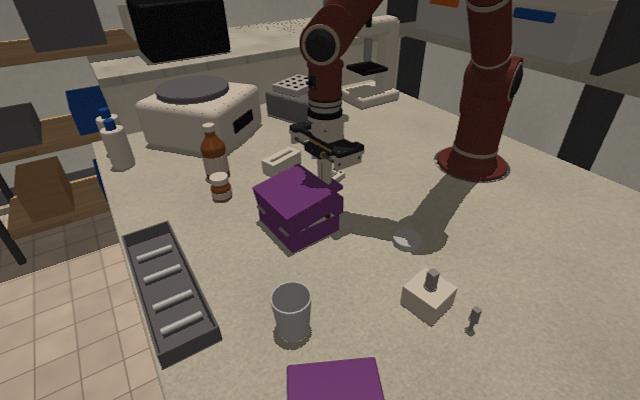

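>>> step_arm(
  series="0 0.006 0.006 0; 0 0.004 0.006 0; 0 0 0.005 0; 0 0 0.002 0; 0 0 0 0",
)

```text
t: 15.62
eef_pos: [0.4898, -0.0398, 0.0612]
ee_rot: [-177.6, 1.3, -85.8]
contact_force: [-1.3, 0.5, 2.4]
width: 0.0004
```

```bash
python3 - <<'E'
from h import *
plan(W(-.090,0,.064),-86)
P=cloud(snap('scene','s17')); 
E
```

```text
15.62 [ 0.4898 -0.0398  0.0612] [-177.56    1.34  -85.8 ] F [-1.3  0.5  2.4] w 0.0004 q [-20.  39.  36. 119. -46.  34. -37.]
-0.0017 0.0010 -0.0029 0.004
tilt [ 0.0407  0.0265 -0.9988]
```

View pics/s17.png

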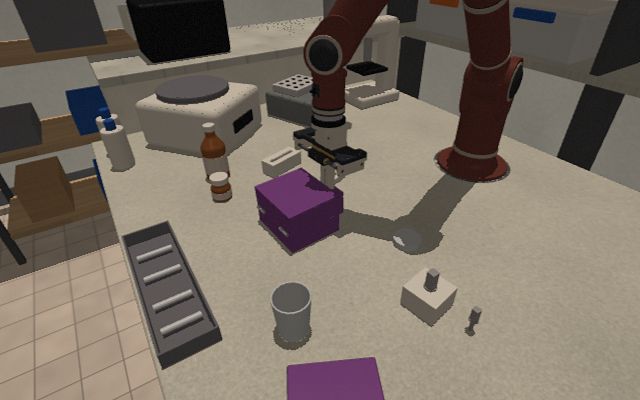

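>>> step_arm(
  series="0 0 -0.03 0; 0 0 -0.05 0; -0.03 0 -0.03 0; -0.05 0 0 0; -0.055 0 0 0",
  gripper=0.5,
)

```text
t: 16.3
eef_pos: [0.4786, 0.0907, 0.1787]
ee_rot: [-177.2, 1.2, -86.4]
contact_force: [1.4, 0.2, -0.5]
width: 0.0448
```

>>> step_arm(
  series="-0.055 0 0 0; -0.055 0 0 0; -0.05 0 0 0; -0.03 0 0 0; 0 0 0 0",
)

```text
t: 16.92
eef_pos: [0.4649, 0.294, 0.1828]
ee_rot: [-177.0, 1.4, -85.7]
contact_force: [0.1, -0.8, -0.0]
width: 0.0464
```

```bash
python3 - <<'E'
from h import *
plan([.492,.306,.15],-88.4)
s=snap('wrist','w18'); snap('top','t18')
P=cloud(s);rect(P,.07,.1,(.491,.305),.04,'pintop');rect(P,.038,.052,(.491,.299),.06,'pinblk')
E
```

```text
16.93 [0.4649 0.294  0.1828] [-177.02    1.39  -85.69] F [ 0.1 -0.8 -0. ] w 0.0464 q [-66.  35.  51. 105. -34.  53. -86.]
-0.0091 -0.0262 0.0345 0.047
tilt [ 0.0501  0.0281 -0.9984]
pintop 420 c 492.3 305.1 size 16.0 15.9 ang -88.6 zmed 0.0823 mean [492.8 305.1]
pinblk 5456 c 492.1 305.1 size 70.1 70.1 ang 10.1 zmed 0.0444 mean [493.3 304.9]
```

View pics/w18.png

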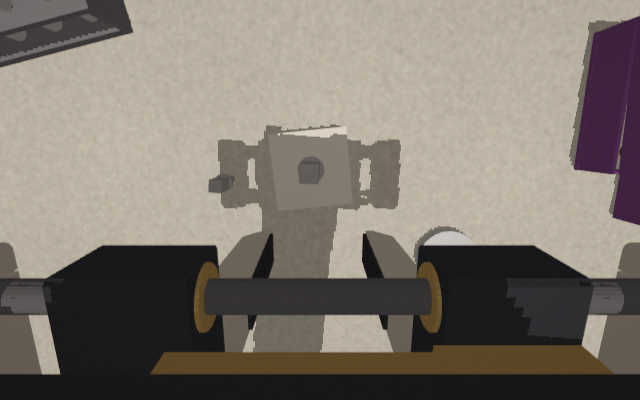

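View pics/t18.png

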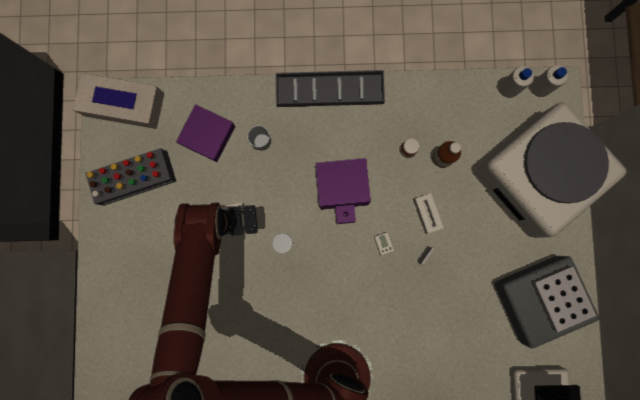

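```bash
python3 - <<'E'
from h import *
plan([.4935,.306,.115],-88.5,n=3)
E
```

```text
17.02 [0.4656 0.2901 0.1833] [-177.01    1.32  -86.06] F [-0.6 -0.3 -0.7] w 0.0463 q [-66.  35.  51. 105. -34.  53. -86.]
-0.0041 -0.0084 0.0233 0.014; -0.0042 -0.0084 0.0233 0.014; -0.0043 -0.0083 0.0233 0.014
tilt [ 0.0505  0.0266 -0.9984]
```

>>> step_arm(
  series="-0.004 -0.009 0.023 0.014; -0.004 -0.009 0.023 0.014; -0.004 -0.008 0.023 0.014; 0 0 0 0; 0 0 0 0",
)

```text
t: 17.65
eef_pos: [0.4989, 0.2941, 0.1175]
ee_rot: [-176.8, 1.4, -89.5]
contact_force: [-0.3, 0.2, -0.1]
width: 0.0466
```

```bash
python3 - <<'E'
from h import *
s=snap('wrist','w19')
plan([.4935,.306,.075],-88.5,n=3)
P=cloud(s);rect(P,.07,.1,(.491,.305),.03,'pintop')
E
```

```text
17.7 [0.4987 0.2942 0.1176] [-176.83    1.36  -89.53] F [ 0.5 -0.1 -0.7] w 0.0466 q [-61.  42.  47. 104. -41.  48. -84.]
-0.0036 0.0025 0.0142 -0.006; -0.0036 0.0025 0.0142 -0.006; -0.0037 0.0025 0.0142 -0.006
tilt [ 0.055   0.0241 -0.9982]
pintop 736 c 492.4 305.2 size 16.2 16.1 ang 1.7 zmed 0.0822 mean [493.6 304.9]
```

View pics/w19.png

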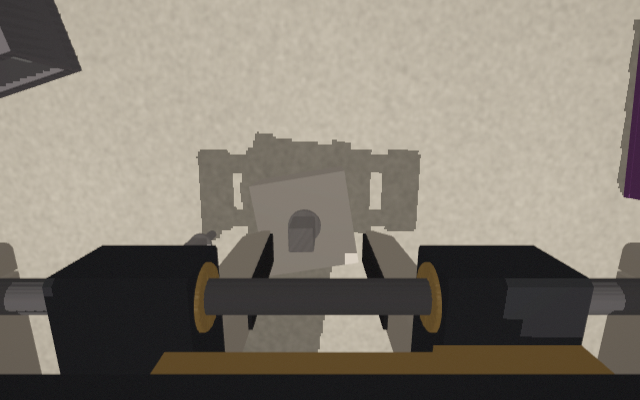

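>>> step_arm(
  series="-0.006 0.003 0.003 -0.01; -0.005 0.003 0.003 -0.007; 0 0 0 0",
)

```text
t: 18.08
eef_pos: [0.4925, 0.3065, 0.113]
ee_rot: [-176.7, 1.4, -88.4]
contact_force: [-0.7, 0.5, -0.2]
width: 0.0465
```

```bash
python3 - <<'E'
from h import *
plan([.4932,.3058,.055],-88.4,n=3)
E
```

```text
18.07 [0.4925 0.3065 0.113 ] [-176.71    1.43  -88.45] F [-0.7  0.5 -0.2] w 0.0465 q [-62.  42.  46. 105. -41.  47. -84.]
0.0007 0.0009 0.0193 -0.000; 0.0007 0.0009 0.0193 -0.000; 0.0007 0.0009 0.0193 -0.000
tilt [ 0.0566  0.0265 -0.998 ]
```

>>> step_arm(
  series="0.0007 0.001 0.018 0; 0.0007 0.001 0.018 0; 0.0007 0.001 0.018 0; 0 0 0 0",
)

```text
t: 18.58
eef_pos: [0.4916, 0.3054, 0.0538]
ee_rot: [-176.8, 1.3, -88.4]
contact_force: [0.2, 0.1, 0.6]
width: 0.0467
```

```bash
python3 - <<'E'
from h import *
snap('wrist','w20')
plan([.4932,.3058,.055],-88.4,n=1)
E
```

```text
18.62 [0.4923 0.3055 0.0547] [-176.75    1.38  -88.43] F [ 0.4 -0.3  0.8] w 0.0463 q [-59.  46.  41. 107. -46.  41. -80.]
-0.0003 -0.0009 -0.0003 -0.001
tilt [ 0.0561  0.0255 -0.9981]
```

View pics/w20.png

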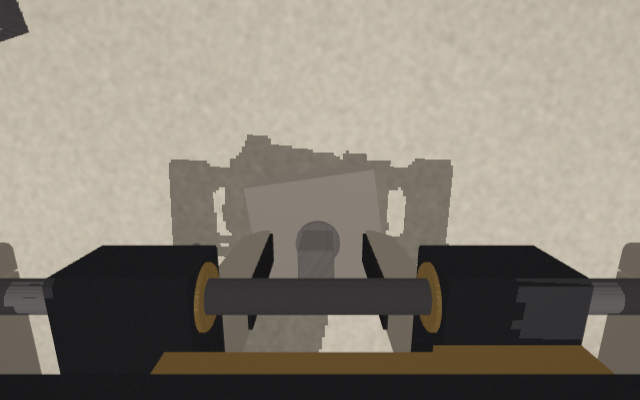

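>>> step_arm(
  series="0 0 0 0; 0 0 0 0; 0 0 0 0; 0 0 0 0; 0 0 0 0",
  gripper=0,
  grip_force=55,
)

```text
t: 19.25
eef_pos: [0.4936, 0.3057, 0.0563]
ee_rot: [-176.6, 1.5, -88.4]
contact_force: [-0.5, -1.2, -0.6]
width: 0.0158
```

```bash
python3 - <<'E'
from h import *
plan([.493,.3055,.13],-88.4,n=4)
E
```

```text
19.25 [0.4936 0.3057 0.0563] [-176.58    1.45  -88.44] F [-0.5 -1.2 -0.6] w 0.0158 q [-59.  46.  41. 107. -46.  41. -80.]
-0.0004 -0.0010 -0.0184 -0.000; -0.0004 -0.0010 -0.0184 -0.000; -0.0004 -0.0010 -0.0184 -0.000; -0.0004 -0.0010 -0.0184 -0.000
tilt [ 0.059   0.0269 -0.9979]
```

>>> step_arm(
  series="-0.0004 -0.001 -0.018 0; -0.0004 -0.001 -0.018 0; -0.0004 -0.001 -0.018 0; -0.0004 -0.001 -0.018 0; 0 0 -0.02 0",
)

```text
t: 19.88
eef_pos: [0.4918, 0.3048, 0.1549]
ee_rot: [-176.6, 1.5, -88.5]
contact_force: [0.6, 0.4, -0.5]
width: 0.0153
```

```bash
python3 - <<'E'
from h import *
snap('wrist','w21'); snap('scene','s21')
plan([.490,-.0385,.155],-86)
E
```

```text
19.98 [0.4936 0.305  0.1565] [-176.3     1.6   -88.47] F [ 1.3 -0.6 -0.8] w 0.0157 q [-64.  39.  49. 103. -38.  52. -87.]
0.0572 0.0020 -0.0015 -0.007; 0.0572 0.0024 -0.0015 -0.007; 0.0572 0.0029 -0.0015 -0.007; 0.0571 0.0033 -0.0015 -0.007; 0.0571 0.0037 -0.0015 -0.007
0.0571 0.0041 -0.0015 -0.007
tilt [ 0.0638  0.0296 -0.9975]
```

View pics/w21.png

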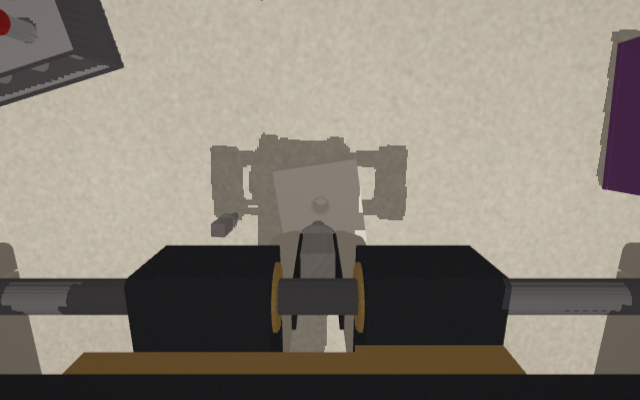

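>>> step_arm(
  series="0.055 0.002 -0.001 -0.007; 0.055 0.002 -0.001 -0.007; 0.055 0.003 -0.001 -0.007; 0.055 0.003 -0.001 -0.007; 0.055 0.004 -0.001 -0.007",
)

```text
t: 20.6
eef_pos: [0.492, 0.0292, 0.1524]
ee_rot: [-176.1, 1.6, -85.5]
contact_force: [0.8, -0.7, -1.5]
width: 0.0155
```

>>> step_arm(
  series="0.045 0.003 0 -0.007; 0 0 0 0; 0 0 0 0",
)

```text
t: 20.98
eef_pos: [0.4913, -0.0224, 0.1515]
ee_rot: [-176.1, 1.5, -85.7]
contact_force: [-0.5, -0.3, -1.8]
width: 0.0156
```

```bash
python3 - <<'E'
from h import *
s=snap('wrist','w22'); snap('scene','s22')
plan([.490,-.0385,.135],-86)
E
```

```text
21.07 [ 0.4915 -0.0221  0.1516] [-176.08    1.42  -85.62] F [ 0.8  0.9 -1.6] w 0.0158 q [-29.  31.  45. 116. -36.  43. -48.]
0.0167 0.0039 0.0160 0.007
tilt [ 0.0663  0.0299 -0.9974]
```

View pics/w22.png

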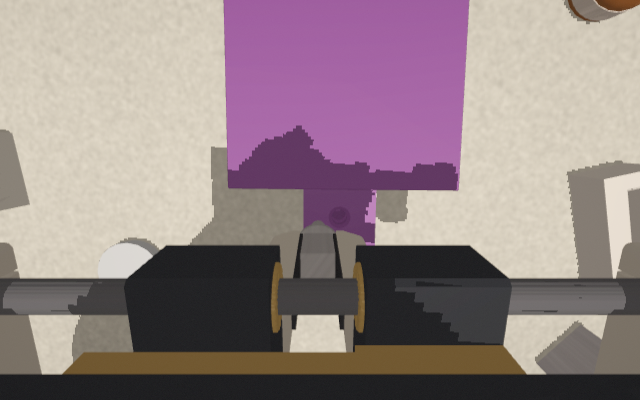

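View pics/s22.png

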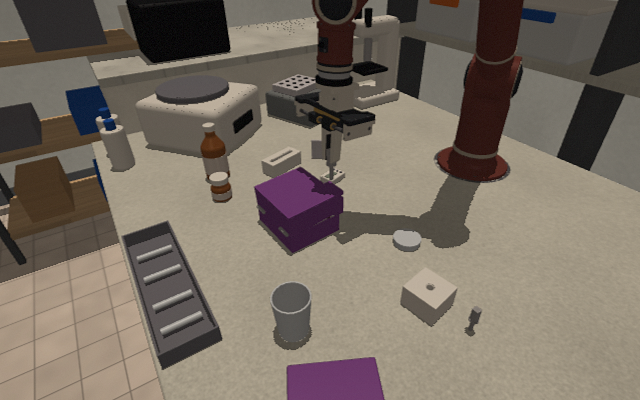

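```bash
python3 - <<'E'
from h import *
s=load('w22'); 
cv2.imwrite('pics/c22.png',cv2.resize(s['image'][180:250,280:400,::-1],None,fx=6.5,fy=6.5,interpolation=cv2.INTER_CUBIC))
s2=load('s22'); cv2.imwrite('pics/d22.png',cv2.resize(s2['image'][90:210,290:400,::-1],None,fx=5,fy=5,interpolation=cv2.INTER_CUBIC))
P=cloud(s); rect(P,.055,.075,(.485,-.038),.03,'tongue')
Q=P[195:225,308:372].reshape(-1,3); Q=Q[(Q[:,2]>.055)&(Q[:,2]<.08)]
A_=np.c_[Q[:,:2],np.ones(len(Q))]; c=np.linalg.lstsq(A_,Q[:,2],rcond=None)[0]; print('plane',c, 'z at hole',c@[.4885,-.0386,1])
for z in [.06,.062,.064]: print(rayz(s,340,216,z).round(4))
# tilt of lid: shell top
Q=P[(P[...,2]>.085)&(P[...,2]<.125)&(P[...,0]>.52)&(P[...,0]<.7)&(abs(P[...,1]+.03)<.06)]
c=np.linalg.lstsq(np.c_[Q[:,:2],np.ones(len(Q))],Q[:,2],rcond=None)[0]; print('shell plane',c)
E
```

```text
tongue 2556 c 493.9 -39.6 size 59.0 39.7 ang 79.4 zmed 0.0635 mean [494.  -40.3]
plane [-0.01169792  0.00021428  0.06911703] z at hole 0.06339431954807563
[ 0.4893 -0.0385  0.06  ]
[ 0.4897 -0.0384  0.062 ]
[ 0.4901 -0.0383  0.064 ]
shell plane [-0.05495802 -0.00387024  0.13173448]
```

View pics/c22.png

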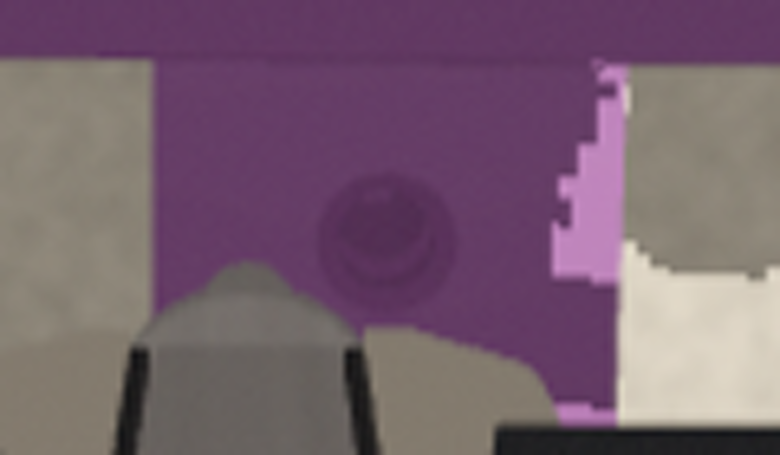

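View pics/d22.png

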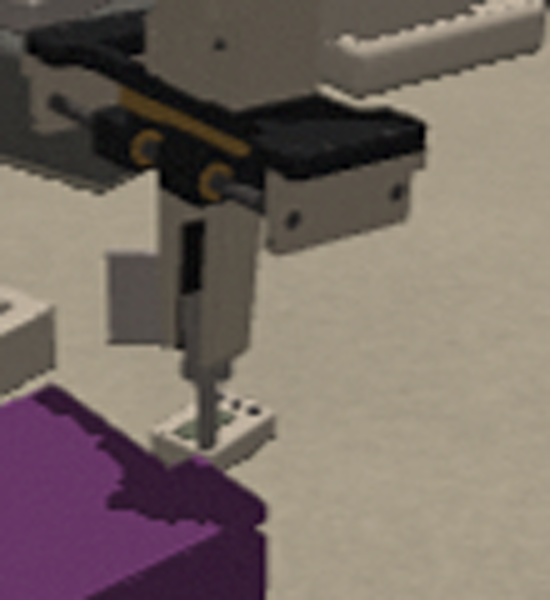

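```bash
python3 - <<'E'
from h import *
s=load('w22')
print('foot far edge',rayz(s,318.5,220.5,.101).round(4))
print('collar far edge',rayz(s,280+248/6.5,180+293/6.5,.142).round(4), 'sides',rayz(s,280+137/6.5,180+345/6.5,.142).round(4),rayz(s,280+362/6.5,180+345/6.5,.142).round(4))
print('hole',rayz(s,339.7,217.4,.0635).round(4))
s2=load('s22')
f=lambda u,v,z: rayz(s2,290+u/5,90+v/5,z).round(4)
print('scene foot',f(206,446,.1),'collar', f(207,375,.140))
E
```

```text
foot far edge [ 0.4939 -0.0221  0.101 ]
collar far edge [ 0.501  -0.0223  0.142 ] sides [ 0.4958 -0.0133  0.142 ] [ 0.4973 -0.0322  0.142 ]
hole [ 0.4889 -0.0382  0.0635]
scene foot [ 0.4887 -0.0211  0.1   ] collar [ 0.4901 -0.0181  0.14  ]
```

>>> step_arm(
  series="0.009 0 0.002 0.003; 0.007 0 0.005 0.003; 0 0 0.003 0; 0 0 0 0; 0 0 0 0",
)

```text
t: 21.7
eef_pos: [0.4936, -0.0355, 0.1398]
ee_rot: [-176.2, 1.5, -85.6]
contact_force: [-0.5, -0.2, -2.6]
width: 0.0158
```

```bash
python3 - <<'E'
from h import *
s=snap('wrist','w23'); s2=snap('scene','s23')
plan([.4912,-.0387,.125],-86)
cv2.imwrite('pics/c23.png',cv2.resize(s['image'][180:250,260:380,::-1],None,fx=6.5,fy=6.5,interpolation=cv2.INTER_CUBIC))
cv2.imwrite('pics/d23.png',cv2.resize(s2['image'][130:210,290:390,::-1],None,fx=7,fy=7,interpolation=cv2.INTER_CUBIC))
E
```

```text
21.8 [ 0.4936 -0.0355  0.1398] [-176.16    1.49  -85.64] F [-0.3 -0.3 -0.6] w 0.0158 q [-26.  32.  44. 116. -37.  42. -45.]
0.0034 0.0036 0.0145 0.006
tilt [ 0.0647  0.031  -0.9974]
```

View pics/c23.png

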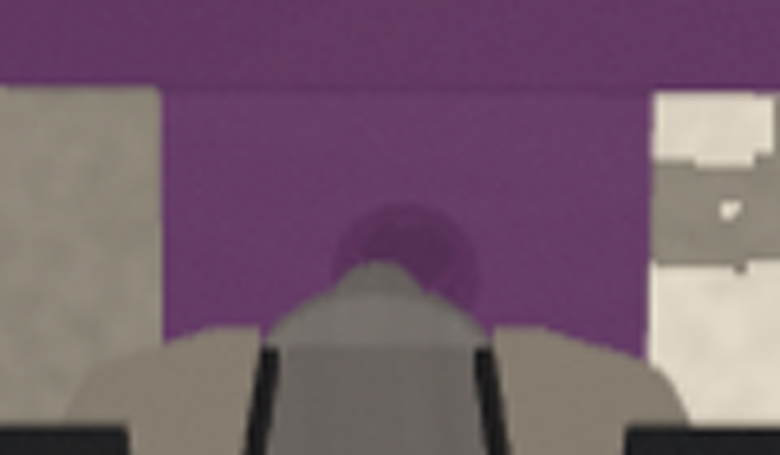

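View pics/d23.png

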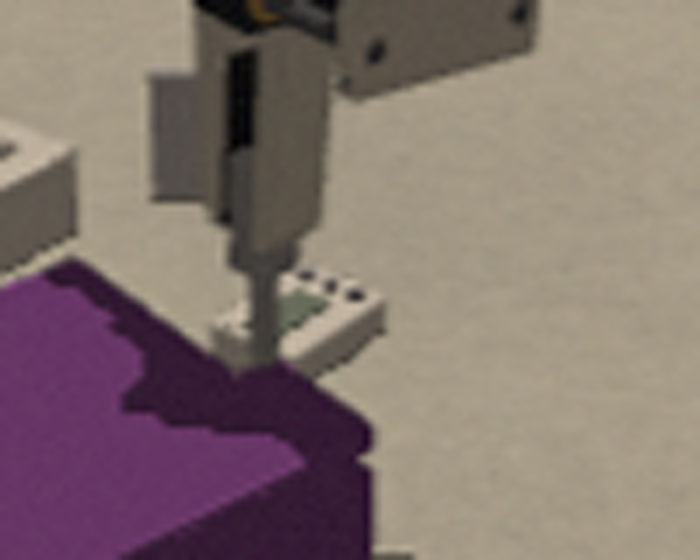

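```bash
python3 - <<'E'
from h import *
s=load('w23'); f=lambda u,v,z: rayz(s,260+u/6.5,180+v/6.5,z).round(4)
print('hole',f(405,272,.0635),'far',f(405,202,.0635),'L',f(333,272,.0635),'R',f(478,272,.0635)); print('foot far',f(381,262,.0885),'sides at collar',f(265,345,.130),f(492,345,.130))
E
```

```text
hole [ 0.4892 -0.0379  0.0635] far [ 0.4974 -0.0373  0.0635] L [ 0.4885 -0.0297  0.0635] R [ 0.4899 -0.0462  0.0635]
foot far [ 0.4961 -0.0352  0.0885] sides at collar [ 0.4979 -0.0262  0.13  ] [ 0.4995 -0.0452  0.13  ]
```

>>> step_arm(
  series="0.003 0.004 0.004 0.006; 0.0005 0.001 0.006 0; 0 0.0003 0.005 0; 0 0 0 0; 0 0 0 0",
)

```text
t: 22.42
eef_pos: [0.4891, -0.039, 0.1233]
ee_rot: [-176.2, 1.5, -86.0]
contact_force: [-0.3, -0.1, -1.5]
width: 0.0152
```

```bash
python3 - <<'E'
from h import *
s=snap('wrist','w24')
plan([.4908,-.0382,.115],-86)
cv2.imwrite('pics/c24.png',cv2.resize(s['image'][180:250,260:380,::-1],None,fx=6.5,fy=6.5,interpolation=cv2.INTER_CUBIC))
E
```

```text
22.48 [ 0.4891 -0.039   0.1233] [-176.19    1.53  -86.  ] F [-0.3 -0.  -1.3] w 0.0159 q [-25.  33.  42. 118. -39.  40. -43.]
-0.0005 -0.0012 0.0084 -0.000
tilt [ 0.0645  0.0312 -0.9974]
```

View pics/c24.png

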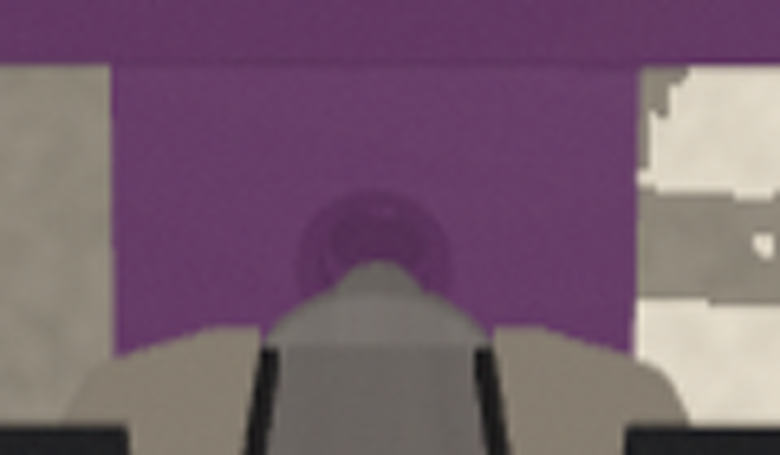

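```bash
python3 - <<'E'
from h import *
s=load('w24'); f=lambda u,v,z: rayz(s,260+u/6.5,180+v/6.5,z).round(4)
print('hole far',f(376,188,.0635),'L',f(296,265,.0635),'R',f(456,265,.0635)); print('foot far',f(380,262,.072))
E
```

```text
hole far [ 0.4976 -0.0375  0.0635] L [ 0.4886 -0.0296  0.0635] R [ 0.4899 -0.0467  0.0635]
foot far [ 0.4916 -0.0386  0.072 ]
```

>>> step_arm(
  series="-0.0003 -0.0014 0.004 0; 0 0.0003 0.005 0; 0 0.0003 0.004 0; 0 0 0 0",
)

```text
t: 22.98
eef_pos: [0.491, -0.038, 0.1095]
ee_rot: [-176.2, 1.5, -86.0]
contact_force: [-0.9, 0.5, -0.4]
width: 0.0156
```

```bash
python3 - <<'E'
from h import *
s=snap('wrist','w25')
plan([.4906,-.0385,.10],-86)
cv2.imwrite('pics/c25.png',cv2.resize(s['image'][180:250,260:380,::-1],None,fx=6.5,fy=6.5,interpolation=cv2.INTER_CUBIC))
E
```

```text
23.02 [ 0.4912 -0.038   0.1097] [-176.15    1.52  -85.98] F [ 0.3  0.4 -0.7] w 0.0157 q [-24.  34.  40. 118. -41.  38. -42.]
0.0007 0.0012 0.0096 0.000
tilt [ 0.0651  0.0311 -0.9974]
```

View pics/c25.png

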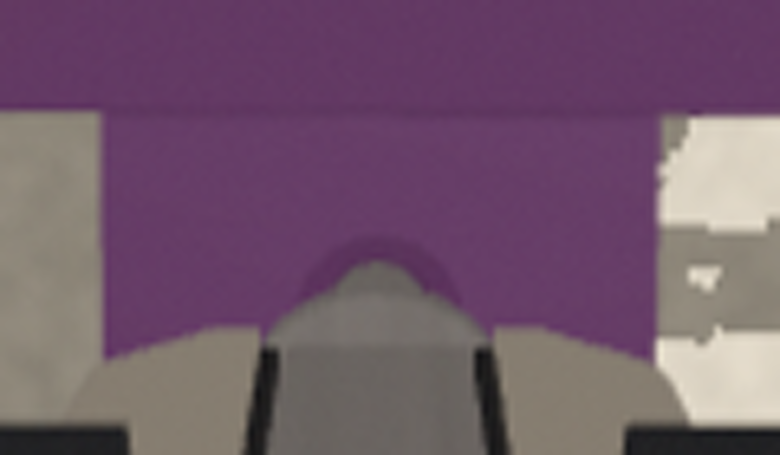

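>>> step_arm(
  series="0.0003 0.0008 0.005 0; 0.0002 0.0003 0.005 0; 0 0 0 0",
)

```text
t: 23.4
eef_pos: [0.4908, -0.0384, 0.099]
ee_rot: [-176.1, 1.5, -86.0]
contact_force: [0.6, 0.3, -1.0]
width: 0.0154
```

```bash
python3 - <<'E'
from h import *
plan([.4906,-.0385,.09],-86)
E
```

```text
23.4 [ 0.4908 -0.0384  0.099 ] [-176.14    1.52  -85.98] F [ 0.6  0.3 -1. ] w 0.0154 q [-23.  35.  39. 119. -42.  37. -40.]
0.0004 0.0008 0.0090 0.000
tilt [ 0.0652  0.0311 -0.9974]
```

>>> step_arm(
  series="0.0002 0.0004 0.005 0; 0.0002 0.0003 0.005 0; 0 0 0 0",
)

```text
t: 23.78
eef_pos: [0.4907, -0.0385, 0.0882]
ee_rot: [-176.2, 1.5, -86.0]
contact_force: [-1.0, -0.7, -0.3]
width: 0.0158
```

>>> step_arm(
  series="0.0002 0.0003 0.004 0; 0.0001 0.0002 0.003 0; 0 0 0 0",
)

```text
t: 24.15
eef_pos: [0.4908, -0.0385, 0.0807]
ee_rot: [-176.1, 1.5, -86.0]
contact_force: [-0.2, 0.2, -1.4]
width: 0.0156
```

```bash
python3 - <<'E'
from h import *
plan([.4906,-.0385,.075],-86)
E
```

```text
24.15 [ 0.4908 -0.0385  0.0807] [-176.14    1.53  -85.97] F [-0.2  0.2 -1.4] w 0.0156 q [-21.  37.  37. 120. -45.  34. -38.]
0.0002 0.0006 0.0057 0.001
tilt [ 0.0653  0.0314 -0.9974]
```

>>> step_arm(
  series="0.0001 0.0003 0.004 0; 0.0001 0.0002 0.003 0; 0 0 0 0",
)

```text
t: 24.52
eef_pos: [0.4906, -0.0384, 0.0734]
ee_rot: [-176.1, 1.6, -86.0]
contact_force: [-0.3, 0.9, -0.9]
width: 0.0155
```

>>> step_arm(
  series="0.0001 0.0002 0.003 0; 0.0001 0.0002 0.003 0; 0 0 0 0",
)

```text
t: 24.9
eef_pos: [0.4902, -0.0385, 0.0676]
ee_rot: [-176.2, 1.6, -86.0]
contact_force: [-1.2, 0.7, 3.9]
width: 0.0159
```

```bash
python3 - <<'E'
from h import *
plan([.4906,-.0385,.067],-86)
E
```

```text
24.9 [ 0.4902 -0.0385  0.0676] [-176.16    1.62  -85.98] F [-1.2  0.7  3.9] w 0.0159 q [-20.  38.  35. 120. -46.  33. -37.]
0.0001 -0.0004 0.0006 0.000
tilt [ 0.0648  0.0328 -0.9974]
```

>>> step_arm(
  series="0 0 0.004 0; 0 0 0.004 0",
)

```text
t: 25.15
eef_pos: [0.4904, -0.0385, 0.0663]
ee_rot: [-175.9, 2.1, -86.0]
contact_force: [-14.5, 4.1, 49.8]
width: 0.0159
```

```bash
python3 - <<'E'
from h import *
st()
s=snap('scene','s26'); st()
cv2.imwrite('pics/d26.png',cv2.resize(s['image'][120:260,240:370,::-1],None,fx=4.2,fy=4.2,interpolation=cv2.INTER_CUBIC))
E
```

```text
25.15 [ 0.4904 -0.0385  0.0663] [-175.93    2.09  -86.04] F [-14.5   4.1  49.8] w 0.0159 q [-19.  38.  35. 120. -47.  33. -36.]
25.2 [ 0.4903 -0.0385  0.0664] [-175.91    2.11  -86.06] F [-11.5   2.6  41.8] w 0.0156 q [-19.  38.  35. 120. -47.  33. -36.]
```

View pics/d26.png

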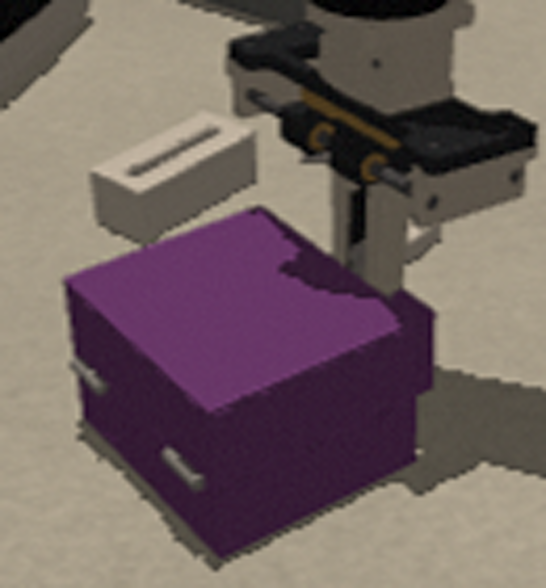

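>>> step_arm(
  series="0 0 0 0",
)

```text
t: 25.32
eef_pos: [0.4902, -0.0386, 0.068]
ee_rot: [-175.8, 2.2, -86.1]
contact_force: [-2.1, 1.3, 2.9]
width: 0.0156
```

```bash
python3 - <<'E'
from h import *
st(); P=cloud(snap('scene','s27')); st()
Q=P[(P[...,2]>.085)&(P[...,2]<.125)&(P[...,0]>.53)&(P[...,0]<.64)&(abs(P[...,1]+.03)<.06)]
c=np.linalg.lstsq(np.c_[Q[:,:2],np.ones(len(Q))],Q[:,2],rcond=None)[0]; print('shell plane',c,np.median(Q[:,2]))
E
```

```text
25.32 [ 0.4902 -0.0386  0.068 ] [-175.81    2.19  -86.1 ] F [-2.1  1.3  2.9] w 0.0156 q [-19.  37.  35. 120. -47.  33. -36.]
25.38 [ 0.4902 -0.0386  0.0679] [-175.81    2.19  -86.11] F [-2.4  0.8  5.9] w 0.0153 q [-19.  37.  35. 120. -47.  33. -36.]
shell plane [-0.00699453 -0.00326714  0.10160137] 0.09760878957470945
```

>>> step_arm(
  series="0 0.0003 0.003 0",
)

```text
t: 25.5
eef_pos: [0.4903, -0.0386, 0.0667]
ee_rot: [-175.7, 2.3, -86.1]
contact_force: [-7.0, 1.7, 29.2]
width: 0.0157
```

```bash
python3 - <<'E'
from h import *
st(); P=cloud(snap('scene','s28')); st(); snap('wrist','w28'); st()
Q=P[(P[...,2]>.085)&(P[...,2]<.125)&(P[...,0]>.53)&(P[...,0]<.64)&(abs(P[...,1]+.03)<.06)]
c=np.linalg.lstsq(np.c_[Q[:,:2],np.ones(len(Q))],Q[:,2],rcond=None)[0]; print('shell plane',c,np.median(Q[:,2]))
E
```

```text
25.5 [ 0.4903 -0.0386  0.0667] [-175.71    2.29  -86.12] F [-7.   1.7 29.2] w 0.0157 q [-19.  37.  34. 121. -47.  32. -35.]
25.55 [ 0.4902 -0.0387  0.0669] [-175.71    2.32  -86.14] F [-5.9  1.9 20.2] w 0.0155 q [-19.  37.  34. 121. -47.  32. -35.]
25.6 [ 0.4903 -0.0386  0.0669] [-175.7     2.31  -86.14] F [-6.2  1.6 20.3] w 0.0157 q [-19.  37.  34. 121. -47.  32. -35.]
shell plane [-0.00058318 -0.0015746   0.09751839] 0.09726622765067346
```

View pics/w28.png

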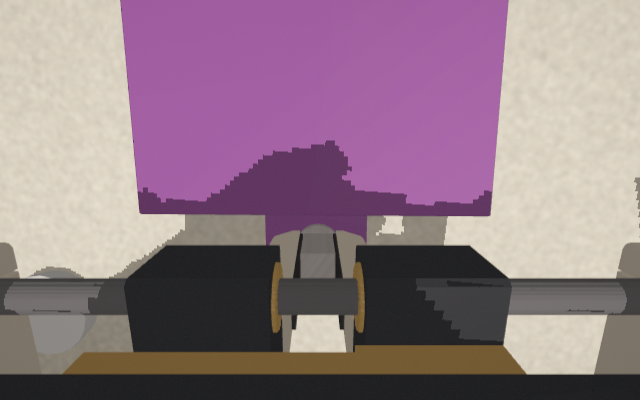

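```bash
python3 - <<'E'
from h import *
s=snap('top','t29'); a=load('top0')['image'].astype(int); b=s['image'].astype(int)
for n,u,v in [('beaker',260,139),('bottle',450,152),('petri',282,243),('timer',384,243),('jar',411,147),('spin',207,223),('splate',426,255)]:
    print(n,abs(a-b)[v-8:v+8,u-8:u+8].mean().round(1))
st(); ctrl.job_done(); st()
E
```

```text
beaker 7.9
bottle 4.9
petri 57.7
timer 9.4
jar 9.2
spin 8.5
splate 7.1
25.65 [ 0.4903 -0.0386  0.0669] [-175.7     2.31  -86.13] F [-6.   1.  21.2] w 0.0155 q [-19.  37.  34. 121. -47.  32. -35.]
the job is handed in; nothing more can be done
the job is handed in; nothing more can be done
```

```bash
python3 - <<'E'
from h import *
for n in ['top0','t29']: rect(cloud(load(n)),.010,.025,(.406,.159),.06,n)
E
```

```text
top0 301 c 407.4 159.9 size 59.0 58.3 ang 88.9 zmed 0.0162 mean [406.5 159.6]
t29 311 c 407.4 160.0 size 59.4 58.3 ang 88.7 zmed 0.0161 mean [406.8 159.4]
```

The job is done and handed in at about 25.7 s of the 72 s. I moved the large plate from its stand down into the case slot and pushed the lid shut. I then put the large pin through the tongue into the catch hole and pressed it down. The arm is still gripping the pin's head and holding that push.

**Last checks that passed:**
- **Plate:** its top stood at 93.4 mm before the lid closed (94 mm expected), centred and aligned in the slot.
- **Lid:** the fitted slope of its top was about 0 rad, with the top 97.3 mm above the bench (97 mm is fully shut).
- **Push:** a steady upward reaction of about 20–21 N on the tool, with the 16 mm grip still held. By my numbers the fingertips are about 11 mm above the tongue, so only the collar bears on it.
- **Bystanders:** the before-and-after top pictures differ very little around them. The petri dish showed a large difference, but its position by depth is unchanged to about 0.1 mm, so that is most likely the arm's shadow.

**Checks that disagreed or fell short:**
- **Tool tilt:** it drifted to about 4–5° off vertical, though the pin still went into both holes with almost no side force.
- **Press overshoot:** my first press peaked at about 50 N through the held pin. I eased it back to 20 N straight away. I took the 40 N limit to apply to the arm and gripper body, not to a push through the pin, and that reading could be wrong.

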